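Set up a double boiler on the front burner

TASK

Set up the double boiler so that I can melt chocolate in it later: take the lid off the small saucepan on the front burner and lay it knob up in the middle of the cork trivet, then fetch the cream basin from the draining rack and seat its round bottom in the saucepan's open mouth, set down gently and left sitting level. Leave the saucepan standing where it is on its burner and do not disturb the other things.

Things in the scene. Friction and masses are not known exactly. Their poses are not given: they have to be found in the camera images.
- lid_knob (a point): Centre of the black knob of the saucepan's steel lid: round, 35 mm across, from 11 mm below this point to 10 mm above it, on a thin stem. z up. The lid starts on the saucepan; it is 134 mm across and about 0.22 kg.
- lid: The lid: origin in the middle of its underside, 40 mm under the knob's centre. Its flange lies on the saucepan's rim; a 5 mm deep plug under it (115 mm across) drops into the 120 mm mouth, so lift it straight up 10 mm or more before moving it sideways.
- pan_mouth (a point): Centre of the saucepan's mouth, level with the top of its rolled rim. The clear mouth is 120 mm across, the rim bead 5 mm thick. z up.
- saucepan: Small steel saucepan, loose on the burner, about 0.85 kg, 128 mm across, 76.5 mm high; origin under its middle, z up. Its black handle points along +x, reaches 157 mm from the middle and stays below the rim's height + 3 mm.
- trivet_top (a point): Centre of the top face of the round cork trivet, 150 mm across and 12 mm high, fixed to the worktop.
- basin_mid (a point): Cream stoneware basin with a blue band, about 0.42 kg: point on its axis, half-way (42 mm) between foot and rim plane. z along the axis out of the open side. Outside radius at height above the foot, mm: 34 at 0, 50 at 14, 64 at 30, 74.5 at 50, 80 at 64, 84.5 at 84. It starts in the rack, axis 48 degrees from vertical, open side to the rack's front.
- basin_rim (a point): Centre of the basin's rim circle (outer radius 84.5 mm), same axes. Grip at the rim, one finger inside, one outside. The rim's collar is 18 mm tall, 9 mm thick, outer radius 83 to 84.5; below it the 6.5 mm wall leans outward 23 degrees, so fingers reaching 30 mm down lie best leaning outward 13 degrees and close to about 11 mm. In the rack the rim's top is free.
- basin: The basin: origin in the middle of its foot. Seated level in the saucepan the foot hangs about 26 mm below the saucepan's rim, and the basin's own rim is about 58 mm above that rim. It centres itself while it settles, but may stay tilted if let go tilted.
- rack_front (a point): Middle of the top front wire of the steel draining rack (56 mm above the worktop), fixed, in a grey drip tray 200 by 215 mm. Its open front looks along this point's -x; the wires behind the basin's foot rise to 92 mm, 160 to 170 mm behind this point.
- mug: White mug, 79 mm across, 89 mm high, standing by; origin under it. A bystander.
- timer: Teal and white kitchen timer, 67 mm across, 57 mm high; origin under it. A bystander.
- lemon: Lemon, 71 mm long, 51 mm high; origin under it. A bystander.
- tin: Green food tin, 75 mm across, 58 mm high; origin under it. A bystander.

How it is judged (in metres and radians):
On the way:
1. the lid lies knob up on the cork trivet (horizontal distance between lid_knob and trivet_top below 0.025 m and z of lid_knob in the frame of trivet_top between 0.034 and 0.046 m and angle between lid_knob's own z axis and vertical below 0.07 rad and linear speed of lid below 0.03 m/s), for 0.2 s.
At the end, for the whole second after the job is handed in: Lid level and knob up on the trivet, centres within 25 mm. Basin at rest in the saucepan's mouth on its round bottom: within 6 mm of the mouth's centre, its middle 8 to 22 mm above the pan's rim, axis within 0.09 rad of vertical. Saucepan upright, within 25 mm of where it stood (horizontal distance between lid_knob and trivet_top below 0.025 m and z of lid_knob in the frame of trivet_top between 0.034 and 0.046 m and angle between lid_knob's own z axis and vertical below 0.07 rad and horizontal distance between basin_mid and pan_mouth below 0.006 m and z of basin_mid in the frame of pan_mouth between 0.008 and 0.022 m and angle between basin_mid's own z axis and vertical below 0.09 rad and linear speed of basin below 0.02 m/s and distance of pan_mouth from where it was at the start of the episode below 0.025 m and angle between pan_mouth's own z axis and vertical below 0.05 rad); the robot touches nothing.
It fails at once if the basin is dropped or banged into the saucepan (faster than 0.45 m/s just over its seat) (horizontal distance between basin_mid and pan_mouth below 0.04 m and z of basin_mid in the frame of pan_mouth below 0.035 m and linear speed of basin above 0.45 m/s).
It fails at once if the saucepan is shoved along or tipped (more than 40 mm or 0.2 rad) (distance of pan_mouth from where it was at the start of the episode above 0.04 m or angle between pan_mouth's own z axis and vertical above 0.2 rad).
It fails at once if a bystander is moved by more than 30 mm (distance of any of mug, timer, lemon, tin from where it was at the start of the episode above 0.03 m).
It also fails if it takes over 56 s, if anything falls off the work surface, if the arm or the gripper's body presses on something with over 40 N, if the wrist force passes 120 N, or if a joint passes its speed limit or range.

ROBOT

A 6-joint arm with a two-finger parallel gripper is mounted at the origin on a cart in front of the work surface, level with it; the furniture and walls round the work are solid. World frame = base frame: x ahead of the robot, y to its left, z up, the work surface at z = 0. Lengths are in m, angles in degrees, forces in N, time in s.
With the tool pointing down it reaches from about 0.35 to 0.875 m from the base axis. Payload 4.2 kg.
Tool frame: the origin (TCP) lies midway between the tips of the shut fingers; the grasp point (between the pads) lies 19 mm behind it; z points along the fingers, y is the direction in which the jaws open and shut (so a half turn about z gives the same grasp; the last joint's range is limited). The gripper opens to 87 mm and grips with 3 to 60 N. Pads are 19 mm wide; open, the fingers measure 117 mm over their backs; the gripper's body (75 mm by 190 mm) begins 51 mm behind the grasp point.
Start: joints at [88.957, 22.042, 0.453, 0, -68.411, -14.817], TCP at [0.171, 0.601, 0.223] pointing down, gripper open.
Joint ranges: [-179.83, 179.83], [-69.29, 118.12], [-61.27, 80.66], [-181.25, 117.63], [-171.15, -9.14], [-177.46, 177.46]. Speed limits (degrees/s): [159.86, 159.86, 180, 180, 180, 180].

INTERFACE

Orientations are given as a 3x3 rotation matrix whose columns are the frame's x, y, z axes.
In Python, from station import sense, capture, finish_job gives the robot as it stands. The module is installed in compiled form; this text tells all that it offers.
- The arm moves only by the shell command python3 -m jog 'ROWS' [OPENING]. ROWS is JSON, a list of rows, each a list of 6 numbers: the shift along the tool's x, y, z in cm, then the turn, a rotation vector about the tool's x, y, z in degrees. In form: [[dx, dy, dz, wx, wy, wz], ...]. A call has exactly 5 rows; each row shifts and turns the commanded pose from where the row before left it, along the tool's axes as they then stand; what a row does not reach is not made up. A row lasts 1/12 s, in which the tool goes at most 41.7 mm and 7.16 degrees, less where a joint would pass 70% of its speed; a pose out of reach is approached as far as the arm can. A call is refused whole if a number of a shift passes 4.17 or a number of a turn 7.16, either way. A call with a gripper value outside its range is refused whole. OPENING is the finger opening in cm, from 0 to 8.7, set as the call begins (- or left out, the last holds). The fingers move at their own pace and stop on an object; the grip force is fixed at half the most. Time passes only in rows, so rows that do not move let the fingers close, or fill a call up. It gives the time, the measured TCP pose, the force and the opening at its end, in the units of the state.
- sense(): the state, without advancing time (a new reading comes with each control period).
- capture(name): name is "scene" or "top" or "wrist"; returns a dict with "frame" (480x640x3 uint8, red, green, blue), "fx", "fy", "cx", "cy" (pixels), "world_to_cam" (4x4, takes a point from world to camera coordinates). Camera axes: x right, y up, looking along -z (the intrinsics and any distortion apply to the point x, -y, -z); pixel columns grow to the right and rows downward; lengths in m; the calibration is good to about 2 mm. A picture is of the moment at which its call begins. There is no depth.
- finish_job(): hands the job in, once; it reports no verdict.
The state is a dict: "time_s": time; "joints": joint angles; "joint_velocities": joint speeds; "effort": joint torques, N m; "tcp_pos": TCP position; "ee_rot": TCP orientation; "wrist_force": force on the tool from outside, world axes, zero at the start; "moment": the same for the moment, N m; "gripper_width": opening from 0.0 (shut) to 1.0 (fully open).
Only numpy, scipy, OpenCV 4.12 (cv2) and the standard library are available. Lean on these libraries where they do the work, as an engineer would, in place of code of your own. Each camera call takes 0.05 s, during which the arm holds its last target.

## Working session

There is one attempt and no reset: what is moved stays moved. The work goes in short steps, Python scripts to look and compute and a shell command to move; the robot and the scene stay as the last step left them, time stands still between calls to the robot, and variables do not carry over. Pictures are saved under pics/ and viewed, and the job is handed in when it is done.

```bash
mkdir -p pics; python3 - <<'E'
from station import sense,capture
import cv2,numpy as np
s=sense();print(s)
for n in("scene","top","wrist"):
    c=capture(n);cv2.imwrite(f"pics/{n}0.png",c["frame"][:,:,::-1]);print(n,{k:(np.round(v,4).tolist() if k!="frame" else 0) for k,v in c.items()})
    np.savez(f"{n}0.npz",**c)
E
```

```text
{'time_s': 0.0, 'joints': array([ 8.89557468e+01,  2.20898646e+01,  3.79763172e-01, -2.88941411e-02,
       -6.84111490e+01, -1.48149452e+01]), 'joint_velocities': array([-0.05941622,  0.02772478, -0.01800707, -0.0051448 ,  0.03844127,
        0.08175967]), 'effort': array([ 6.20210958e-04, -3.90665138e+01,  1.87404120e+01,  4.21972811e+00,
        1.10447893e-02, -1.79972790e-04]), 'tcp_pos': array([0.17063086, 0.60062884, 0.22146919]), 'ee_rot': array([[ 9.61885321e-01, -2.73452685e-01, -5.07409063e-04],
       [-2.73453141e-01, -9.61883017e-01, -2.10727642e-03],
       [ 8.81722340e-05,  2.16571086e-03, -9.99997651e-01]]), 'wrist_force': array([-0.53609321, -0.22954997,  0.13595259]), 'moment': array([0.03684239, 0.05492184, 0.06168953]), 'gripper_width': 0.9998496155931421}
scene {'frame': 0, 'fx': 623.0641, 'fy': 623.0641, 'cx': 321.5203, 'cy': 230.3693, 'world_to_cam': [[0.5135, -0.8579, 0.0196, -0.1821], [0.495, 0.3148, 0.8098, -0.3687], [-0.7009, -0.4061, 0.5863, -1.6154], [0.0, 0.0, 0.0, 1.0]]}
top {'frame': 0, 'fx': 572.508, 'fy': 572.508, 'cx': 321.462, 'cy': 246.2553, 'world_to_cam': [[-0.0147, -0.9999, 0.0065, 0.1219], [0.9927, -0.0138, 0.1201, -0.5298], [-0.12, 0.0082, 0.9927, -1.46], [0.0, 0.0, 0.0, 1.0]]}
wrist {'frame': 0, 'fx': 388.576, 'fy': 388.576, 'cx': 319.0853, 'cy': 245.118, 'world_to_cam': [[-0.2718, -0.9624, 0.0033, 0.6243], [0.9329, -0.2643, -0.2447, 0.0288], [0.2363, -0.0634, 0.9696, -0.3897], [0.0, 0.0, 0.0, 1.0]]}
```

View pics/scene0.png

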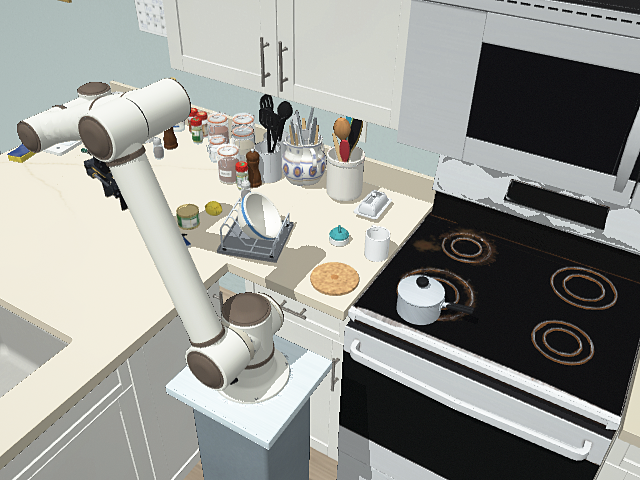

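View pics/top0.png

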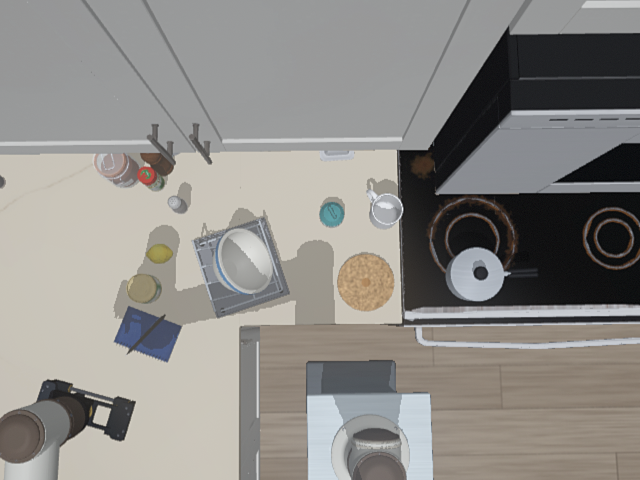

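View pics/wrist0.png

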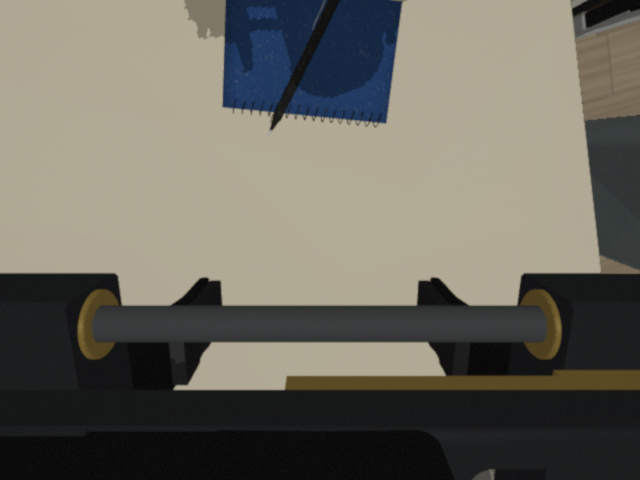

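```bash
cat > h.py <<'E'
import numpy as np,cv2
def load(n): return dict(np.load(n+".npz"))
def proj(c,P):
    P=np.atleast_2d(P);q=P@c["world_to_cam"][:3,:3].T+c["world_to_cam"][:3,3]
    return np.c_[c["cx"]+c["fx"]*q[:,0]/-q[:,2],c["cy"]-c["fy"]*q[:,1]/-q[:,2]]
def ray(c,u,v):
    R=c["world_to_cam"][:3,:3];t=c["world_to_cam"][:3,3]
    d=R.T@np.array([(u-c["cx"])/c["fx"],-(v-c["cy"])/c["fy"],-1]);return -R.T@t,d/np.linalg.norm(d)
def plane(c,u,v,z):
    o,d=ray(c,u,v);return o+d*(z-o[2])/d[2]
def tri(c1,p1,c2,p2):
    o1,d1=ray(c1,*p1);o2,d2=ray(c2,*p2)
    s=np.linalg.lstsq(np.c_[d1,-d2],o2-o1,rcond=None)[0]
    a=o1+s[0]*d1;b=o2+s[1]*d2;return (a+b)/2,np.linalg.norm(a-b)
E
python3 - <<'E'
import cv2
s=cv2.imread("pics/scene0.png");t=cv2.imread("pics/top0.png")
cv2.imwrite("pics/a.png",cv2.resize(s[170:290,200:360],(800,600),interpolation=cv2.INTER_CUBIC))
cv2.imwrite("pics/b.png",cv2.resize(s[255:345,360:480],(800,600),interpolation=cv2.INTER_CUBIC))
cv2.imwrite("pics/c.png",cv2.resize(t[205:325,180:340],(800,600),interpolation=cv2.INTER_CUBIC))
cv2.imwrite("pics/d.png",cv2.resize(t[195:330,330:510],(800,600),interpolation=cv2.INTER_CUBIC))
E
```

```text
(no output)
```

View pics/a.png

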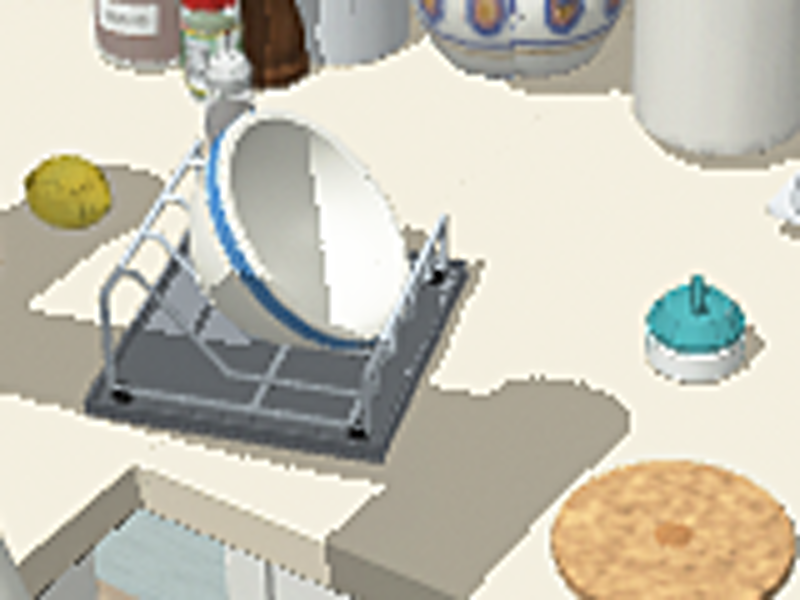

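View pics/b.png

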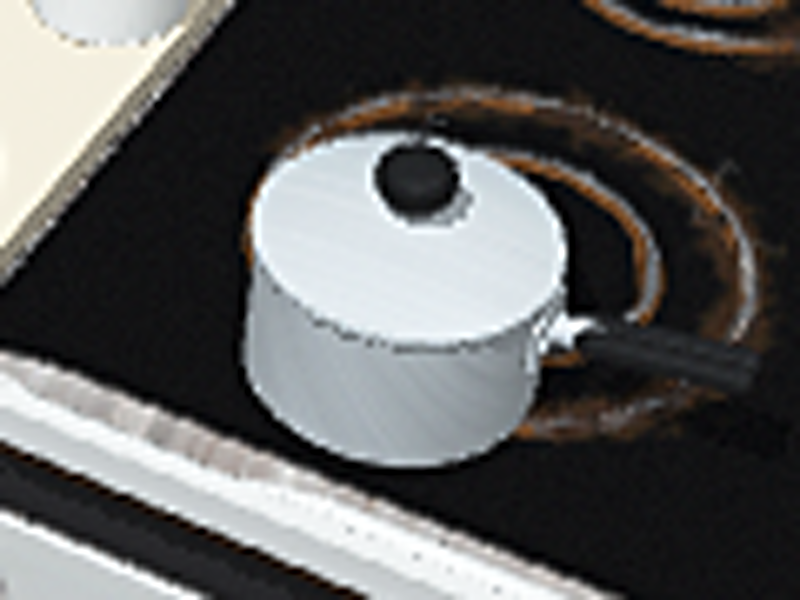

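View pics/c.png

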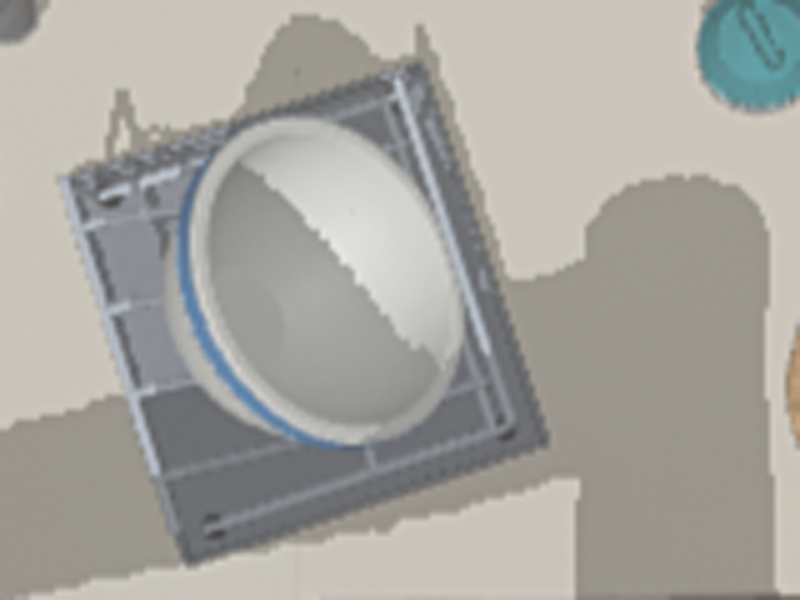

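View pics/d.png

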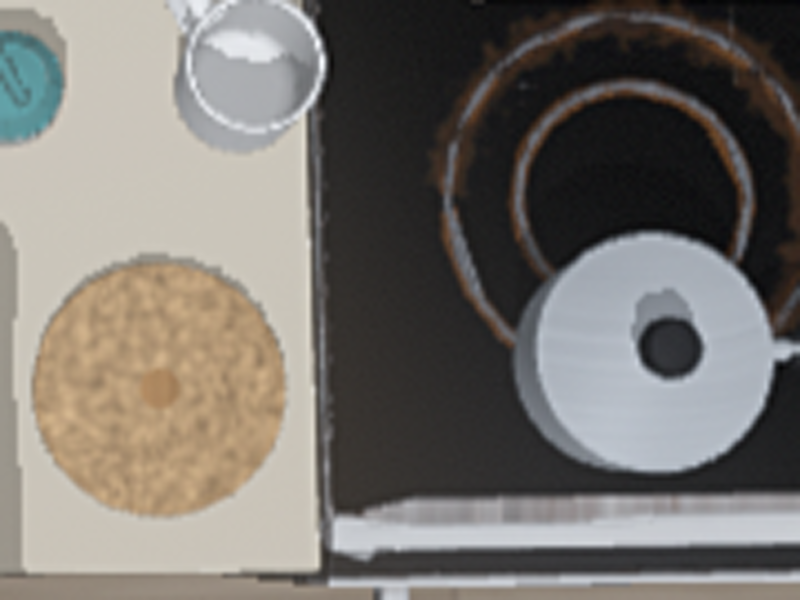

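```bash
python3 - <<'E'
from h import *
T=load("top0");S=load("scene0")
def hsv(c): return cv2.cvtColor(c["frame"],cv2.COLOR_RGB2HSV)
def comp(m,roi):
    z=np.zeros_like(m);x0,y0,x1,y1=roi;z[y0:y1,x0:x1]=m[y0:y1,x0:x1]
    n,l,st,ce=cv2.connectedComponentsWithStats(z);i=1+np.argmax(st[1:,4]);k=(l==i).astype(np.uint8)
    ct=max(cv2.findContours(k,cv2.RETR_EXTERNAL,cv2.CHAIN_APPROX_NONE)[0],key=cv2.contourArea)
    return st[i],ce[i],cv2.fitEllipse(cv2.convexHull(ct)) if len(ct)>5 else 0
for n,c,roi in(("top",T,(330,240,402,325)),("scene",S,(305,258,362,297))):
    print("trivet",n,comp(cv2.inRange(hsv(c),(5,70,80),(25,255,255)),roi))
for n,c,roi in(("top",T,(466,259,495,285)),("scene",S,(412,272,432,290))):
    g=cv2.cvtColor(c["frame"],cv2.COLOR_RGB2GRAY)
    print("knob",n,comp(cv2.inRange(g,0,75),roi))
print(comp(cv2.inRange(cv2.cvtColor(T["frame"],cv2.COLOR_RGB2GRAY),140,255),(446,240,505,303)))
k,e=tri(T,(480.6,272.7),S,(422.5,281.6));print("knob",k,e)
E
```

```text
trivet top (array([ 338,  254,   56,   57, 2489], dtype=int32), array([365.33266372, 282.14302933]), ((365.3026123046875, 282.1332702636719), (55.9183349609375, 56.33663558959961), 129.04013061523438))
trivet scene (array([ 310,  262,   49,   34, 1308], dtype=int32), array([334.20259939, 278.45718654]), ((334.1275329589844, 278.4179992675781), (33.78977584838867, 48.85322570800781), 92.46612548828125))
knob top (array([474, 267,  14,  13, 144], dtype=int32), array([480.32638889, 272.71527778]), ((480.3161315917969, 272.5695495605469), (12.998350143432617, 13.541742324829102), 95.08966827392578))
knob scene (array([412, 272,  20,  16, 174], dtype=int32), array([422.48275862, 278.52873563]), ((421.7858581542969, 273.74090576171875), (18.58163833618164, 26.065677642822266), 177.7229766845703))
(array([ 451,  248,   54,   53, 1987], dtype=int32), array([476.4448918, 274.6094615]), ((476.80377197265625, 274.1296691894531), (52.55326843261719, 53.90549087524414), 119.46299743652344))
knob [ 0.45030766 -0.27398264  0.10860367] 0.003497027215221086
```

```bash
python3 - <<'E'
from h import *
T=load("top0");S=load("scene0")
print("triv",plane(T,365.3,282.1,.012),plane(S,334.1,278.4,.012))
print("knob",plane(T,480.3,272.7,.1115),plane(S,422.5,281.6,.1115))
print("lid flange",plane(T,476.8,274.1,.0785))
print("tri triv",tri(T,(365.3,282.1),S,(334.1,278.4)))
for n,c,cr,s in(("top",T,(180,205),5),):
  a=[(c_[0]/s+cr[0]-.4,c_[1]/s+cr[1]-.4) for c_ in((400,80),(515,425))]
  P=[plane(c,*p,.056) for p in a];print("front wire",P);d=P[1]-P[0];f=np.array([-d[1],d[0]])/np.hypot(*d[:2]);print("f",f)
  Q=[plane(c,x/5+180-.4,y/5+205-.4,.0) for x,y in((62,180),(190,562),(545,440),(418,62))]
  print("tray",Q); print(Q[2]-Q[1],Q[3]-Q[0],Q[1]-Q[0])
E
python3 - <<'E'
import cv2
s=cv2.imread("pics/scene0.png");t=cv2.imread("pics/top0.png")
cv2.imwrite("pics/e.png",cv2.resize(s[185:245,230:310],(800,600),interpolation=cv2.INTER_CUBIC))
cv2.imwrite("pics/f.png",cv2.resize(t[220:298,205:283],(780,780//1),interpolation=cv2.INTER_CUBIC)[:600])
E
```

```text
triv [0.43764909 0.00068907 0.012     ] [ 0.42825998 -0.00052808  0.012     ]
knob [ 0.45102691 -0.27398603  0.1115    ] [ 0.44557328 -0.27379786  0.1115    ]
lid flange [ 0.44995139 -0.27444537  0.0785    ]
tri triv (array([0.4369081 , 0.00183014, 0.00496463]), np.float64(0.004125042339613155))
front wire [array([0.59729002, 0.27281968, 0.056     ]), array([0.41913543, 0.21480099, 0.056     ])]
f [ 0.30965781 -0.95084807]
tray [array([0.55526501, 0.45821138, 0.        ]), array([0.35253245, 0.38877528, 0.        ]), array([0.41358179, 0.20245009, 0.        ]), array([0.61632671, 0.26880265, 0.        ])]
[ 0.06104934 -0.18632519  0.        ] [ 0.0610617  -0.18940873  0.        ] [-0.20273256 -0.0694361   0.        ]
```

View pics/e.png

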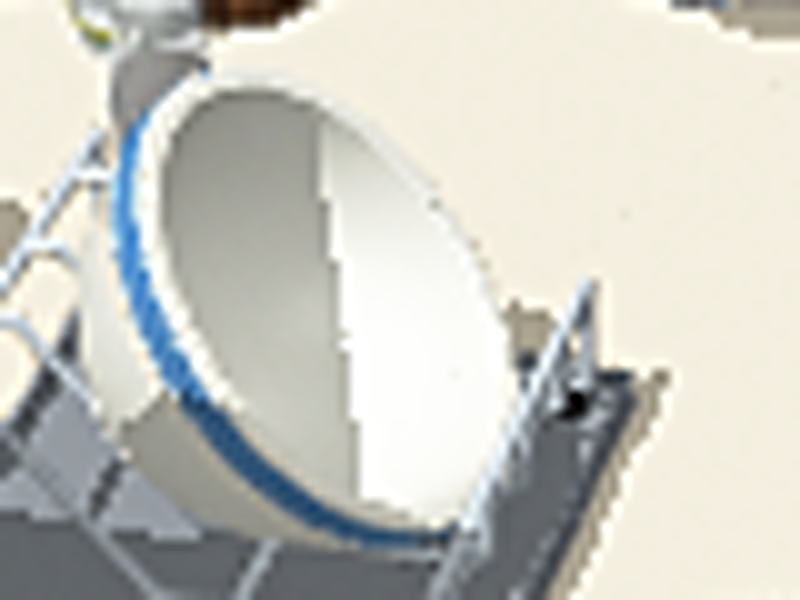

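View pics/f.png

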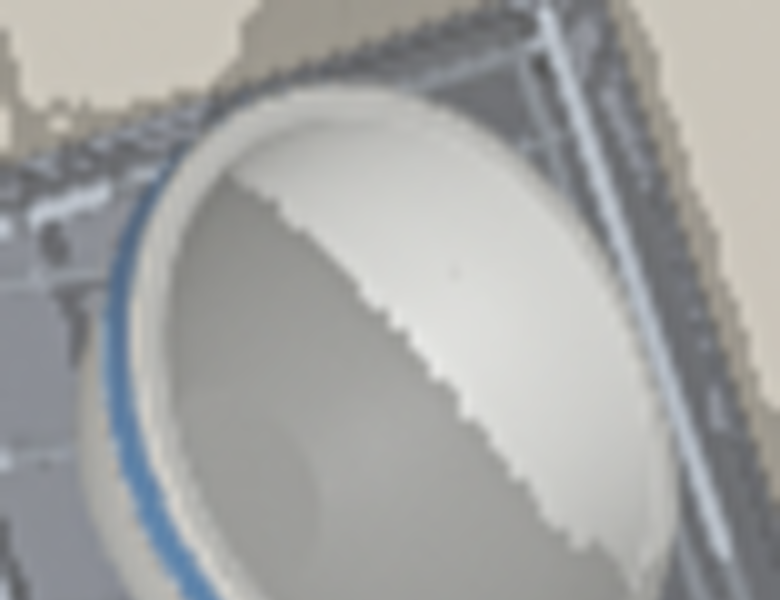

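```bash
cat > rim.py <<'E'
from h import *
f=np.array([0.31,-0.951,0]);th=np.radians(48);a=np.sin(th)*f+np.array([0,0,np.cos(th)])
rup=-np.cos(th)*f+np.array([0,0,np.sin(th)]);tan=np.cross(a,rup)
def circ(C,r=.0845):
    t=np.linspace(0,2*np.pi,73)[:-1,None];return C+r*(np.cos(t)*rup+np.sin(t)*tan)
if __name__=="__main__":
    T=load("top0");S=load("scene0")
    pt=[(130,330),(150,230),(195,160),(260,108),(340,85),(430,105),(520,165),(600,250),(650,350),(675,440),(675,530),(150,440),(185,530),(215,590)]
    pt=[(x/10+205-.45,y/10+220-.45) for x,y in pt]+[(x/5+180-.4,y/5+205-.4) for x,y in ((310,435),(380,432),(430,395),(455,350))]
    ps=[(137,200),(170,105),(260,75),(350,105),(440,205),(490,290),(515,380),(152,290),(200,385),(280,475),(360,522)]
    ps=[(x/10+230-.45,y/10+185-.45) for x,y in ps]
    et=cv2.fitEllipse(np.float32(pt));es=cv2.fitEllipse(np.float32(ps));print(et,es)
    ut,us=np.array(et[0]),np.array(es[0]);bt=bs=0
    for i in range(3):
        C,e=tri(T,ut-bt,S,us-bs)
        qt=cv2.fitEllipse(np.float32(proj(T,circ(C))));qs=cv2.fitEllipse(np.float32(proj(S,circ(C))))
        bt=np.array(qt[0])-proj(T,C)[0];bs=np.array(qs[0])-proj(S,C)[0]
    print(C,e,bt,bs);print("pred",qt,qs)
    for n,c in(("top",T),("scene",S)):
        im=c["frame"][:,:,::-1].copy();im=cv2.resize(im,None,fx=4,fy=4,interpolation=cv2.INTER_CUBIC)
        for p in proj(c,circ(C)):cv2.circle(im,tuple(int(v*4+2) for v in p),2,(0,0,255),-1)
        u=proj(c,C)[0]*4;cv2.imwrite(f"pics/rim_{n}.png",im[int(u[1])-250:int(u[1])+250,int(u[0])-300:int(u[0])+300])
    print("rim top",C+.0845*rup,"rim low",C-.0845*rup,"foot",C-.084*a)
E
python3 rim.py
```

```text
((244.7355499267578, 260.3868103027344), (50.58988952636719, 66.43083190917969), 154.45274353027344) ((262.1548767089844, 214.68641662597656), (30.362274169921875, 51.038902282714844), 147.01779174804688)
[0.49048842 0.30421105 0.10090961] 0.003989681295239182 [-1.07573126  0.44132777] [-0.49007207  0.2241198 ]
pred ((244.0688018798828, 260.8509826660156), (50.16633605957031, 68.45710754394531), 153.47496032714844) ((262.77178955078125, 214.695556640625), (29.92734718322754, 52.212615966796875), 146.64219665527344)
rim top [0.47296054 0.35798205 0.16370534] rim low [0.5080163  0.25044005 0.03811387] foot [0.47113693 0.36357643 0.04470264]
```

```bash
for i in 1 2 3; do python3 -m jog '[[2.64,2.71,0,0,0,0],[2.64,2.71,0,0,0,0],[2.64,2.71,0,0,0,0],[2.64,2.71,0,0,0,0],[2.64,2.71,0,0,0,0]]' 8.7; done; python3 -m jog '[[1.11,3.57,0.3,0,0,0],[1.11,3.57,0.3,0,0,0],[1.11,3.57,0.3,0,0,0],[1.11,3.57,0.3,0,0,0],[1.11,3.57,0.3,0,0,0]]'; python3 -m jog '[[1.11,3.57,0.3,0,0,0],[1.11,3.57,0.3,0,0,0],[1.11,3.57,0.3,0,0,0],[1.11,3.57,0.3,0,0,0],[1.11,3.57,0.3,0,0,0]]' 6
python3 - <<'E'
from station import sense,capture
import cv2,numpy as np
s=sense();print(s["time_s"],s["tcp_pos"],s["joints"],s["ee_rot"])
c=capture("wrist");cv2.imwrite("pics/w1.png",c["frame"][:,:,::-1]);np.savez("w1.npz",**c)
E
```

```text
time_s: 0.57
tcp_pos: [0.2611, 0.4329, 0.2222]
ee_rot: [[0.962, -0.273, -0.0], [-0.273, -0.962, -0.001], [-0.0, 0.001, -1.0]]
wrist_force: [0.5, 0.1, 0.4]
gripper_width: 0.997
time_s: 0.98
tcp_pos: [0.3509, 0.2665, 0.2226]
ee_rot: [[0.962, -0.273, -0.0], [-0.273, -0.962, 0.0], [-0.0, -0.0, -1.0]]
wrist_force: [0.9, 0.3, -0.4]
gripper_width: 1.0
time_s: 1.4
tcp_pos: [0.4409, 0.1001, 0.2227]
ee_rot: [[0.962, -0.273, 0.0], [-0.273, -0.962, 0.0], [0.0, -0.0, -1.0]]
wrist_force: [0.7, 0.9, -0.5]
gripper_width: 0.999
time_s: 1.82
tcp_pos: [0.4447, -0.0867, 0.2074]
ee_rot: [[0.962, -0.273, 0.0], [-0.273, -0.962, 0.0], [0.0, -0.0, -1.0]]
wrist_force: [1.0, 0.1, 0.1]
gripper_width: 1.003
time_s: 2.23
tcp_pos: [0.4493, -0.2737, 0.1923]
ee_rot: [[0.962, -0.273, -0.0], [-0.273, -0.962, 0.0], [-0.0, -0.0, -1.0]]
wrist_force: [1.9, 0.1, 0.3]
gripper_width: 0.731
2.2333 [ 0.44930906 -0.27365713  0.19226364] [-1.36652506e+01  1.38946601e+01 -1.59995008e+01 -8.22676103e-03
 -6.01206622e+01  8.77993878e+01] [[ 9.61884774e-01 -2.73454991e-01 -2.21971349e-04]
 [-2.73454954e-01 -9.61884793e-01  1.82093439e-04]
 [-2.63305224e-04 -1.14453741e-04 -9.99999959e-01]]
```

View pics/w1.png

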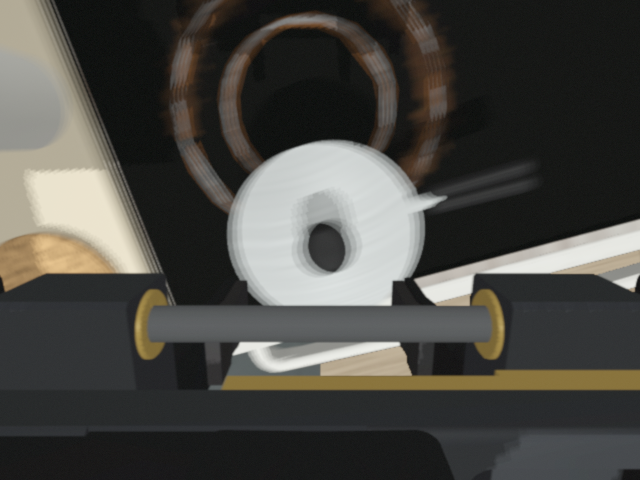

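```bash
python3 - <<'E'
from h import *
c=load("w1")
for z in(.1085,.1115):print(plane(c,326,247,z))
print(plane(c,327,224,.0785), proj(c,[[.45,-.274,.1115]]))
E
```

```text
[ 0.4514656  -0.27847813  0.1085    ]
[ 0.45222615 -0.27863185  0.1115    ]
[ 0.4601462  -0.28221098  0.0785    ] [[320.00776671 252.10494319]]
```

```bash
cat > cap.py <<'E'
import sys
from station import sense,capture
from h import *
for n in sys.argv[2:]:
    c=capture(n);cv2.imwrite(f"pics/{n}{sys.argv[1]}.png",c["frame"][:,:,::-1]);np.savez(f"{n}{sys.argv[1]}.npz",**c)
s=sense();np.set_printoptions(precision=4,suppress=True);print(s["time_s"],s["tcp_pos"],s["joints"],s["wrist_force"],s["gripper_width"]);print(s["ee_rot"])
E
python3 cap.py 2 wrist; python3 - <<'E'
from h import *
c=load("wrist2");g=cv2.cvtColor(c["frame"],cv2.COLOR_RGB2GRAY)
m=cv2.inRange(g[210:285,295:355],0,80);n,l,st,ce=cv2.connectedComponentsWithStats(m);print(st[1:],ce[1:]+[295,210])
i=1+np.argmax(st[1:,4]);u=ce[i]+[295,210];print(plane(c,*u,.1115))
cv2.imwrite("pics/w2c.png",cv2.resize(c["frame"][120:320,200:450,::-1],None,fx=3,fy=3))
E
```

```text
2.3333 [ 0.4491 -0.2758  0.1912] [-13.8843  14.0763 -15.9269   0.0384 -60.1045  87.6521] [0.0533 1.2233 0.3319] 0.7026401774598677
[[ 0.9602 -0.2792 -0.002 ]
 [-0.2792 -0.9602 -0.0001]
 [-0.0019  0.0007 -1.    ]]
[[   0   16   41   53 1824]] [[313.10800439 252.21052632]]
[ 0.45142353 -0.27476027  0.1115    ]
```

View pics/w2c.png

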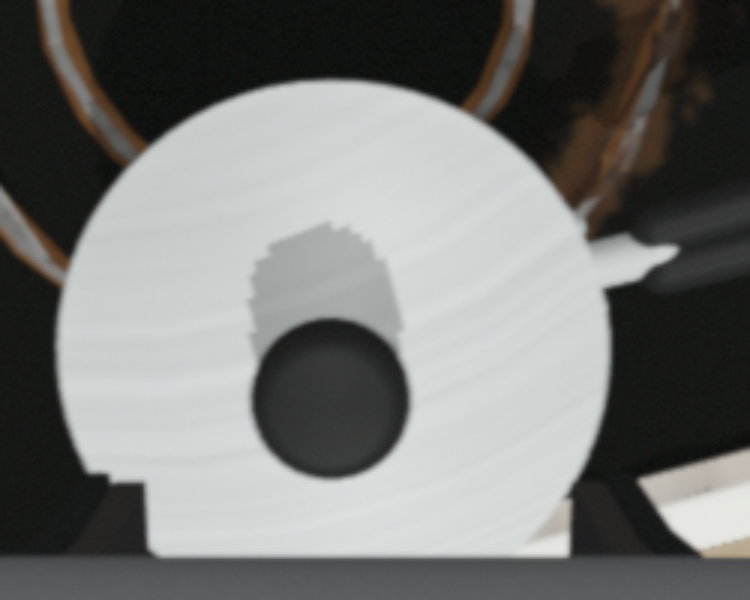

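```bash
python3 -m jog '[[0.1,-0.1,1.5,0,0,0],[0.1,0,1.5,0,0,0],[0,0,1.5,0,0,0],[0,0,1.5,0,0,0],[0,0,1,0,0,0]]'; python3 -m jog '[[0,0,0.8,0,0,0],[0,0,0.7,0,0,0],[0,0,0.6,0,0,0],[0,0,0.4,0,0,0],[0,0,0,0,0,0]]';  python3 -m jog '[[0,0,0,0,0,0],[0,0,0,0,0,0],[0,0,0,0,0,0],[0,0,0,0,0,0],[0,0,0,0,0,0]]' 1
```

```text
time_s: 2.75
tcp_pos: [0.4512, -0.2707, 0.121]
ee_rot: [[0.962, -0.273, -0.002], [-0.273, -0.962, 0.001], [-0.002, -0.0, -1.0]]
wrist_force: [-0.1, -0.4, -0.2]
gripper_width: 0.687
time_s: 3.17
tcp_pos: [0.4517, -0.2712, 0.097]
ee_rot: [[0.962, -0.273, -0.001], [-0.273, -0.962, 0.0], [-0.001, -0.0, -1.0]]
wrist_force: [-0.2, 1.1, 1.1]
gripper_width: 0.692
time_s: 3.58
tcp_pos: [0.4522, -0.2716, 0.0979]
ee_rot: [[0.962, -0.273, 0.001], [-0.273, -0.962, -0.0], [0.001, 0.0, -1.0]]
wrist_force: [0.0, -2.2, 0.3]
gripper_width: 0.397
```

```bash
python3 -m jog '[[0,0,-0.5,0,0,0],[0,0,-1,0,0,0],[0,0,-2,0,0,0],[0,0,-2.5,0,0,0],[0,0,-2,0,0,0]]'; python3 -m jog '[[-1.12,-3.22,0,0,0,0],[-1.12,-3.22,0,0,0,0],[-1.12,-3.22,0,0,0,0],[-1.12,-3.22,0,0,0,0],[-1.12,-3.22,0,0,0,0]]';python3 -m jog '[[-1.12,-3.22,0,0,0,0],[-1.12,-3.22,0,0,0,0],[-1.12,-3.22,0,0,0,0],[0,0,0,0,0,0],[0,0,0,0,0,0]]'; python3 cap.py 3 top wrist scene
```

```text
time_s: 4.0
tcp_pos: [0.4521, -0.2713, 0.1795]
ee_rot: [[0.962, -0.273, 0.001], [-0.273, -0.962, -0.0], [0.001, -0.0, -1.0]]
wrist_force: [1.0, 0.5, -1.5]
gripper_width: 0.382
time_s: 4.42
tcp_pos: [0.4416, -0.0997, 0.1783]
ee_rot: [[0.962, -0.274, 0.001], [-0.274, -0.962, 0.001], [0.001, -0.001, -1.0]]
wrist_force: [0.4, 1.1, -2.6]
gripper_width: 0.388
time_s: 4.83
tcp_pos: [0.4361, 0.0026, 0.1783]
ee_rot: [[0.963, -0.27, 0.001], [-0.27, -0.963, 0.001], [0.0, -0.001, -1.0]]
wrist_force: [0.9, -0.5, -2.4]
gripper_width: 0.38
4.9833 [0.436  0.0004 0.1778] [ 21.5416   5.865  -28.5348  -0.0067 -55.6052  52.5516] [-0.2556 -0.1423 -2.9046] 0.3815326196703668
[[ 0.9617 -0.2741 -0.0001]
 [-0.2741 -0.9617  0.0001]
 [-0.0001 -0.     -1.    ]]
```

```bash
python3 - <<'E'
import cv2,numpy as np
a=cv2.imread("pics/top3.png")[190:340,300:520];b=cv2.imread("pics/scene3.png")[220:370,270:490]
cv2.imwrite("pics/g.png",cv2.resize(np.vstack([a,b]),None,fx=2,fy=2,interpolation=cv2.INTER_CUBIC))
E
```

```text
(no output)
```

View pics/g.png

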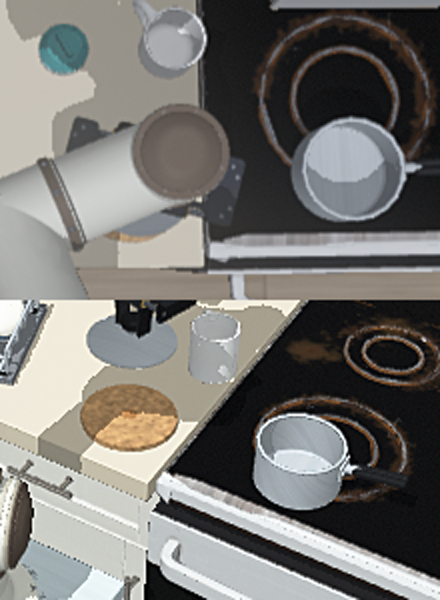

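View pics/wrist3.png

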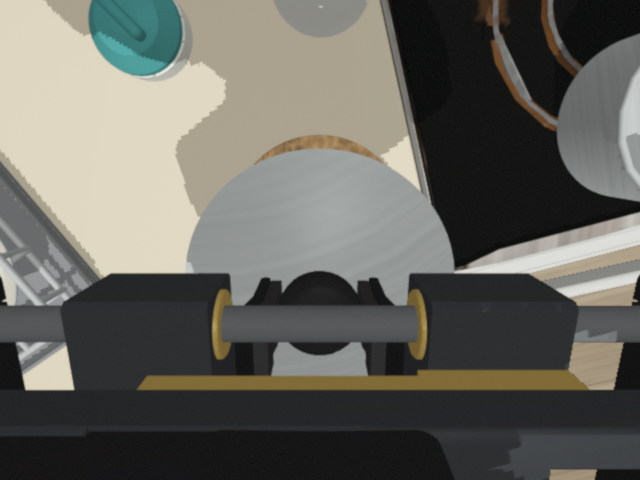

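```bash
python3 -m jog '[[0,0,2.5,0,0,0],[0,0,3,0,0,0],[0,0,3,0,0,0],[0,0,2.5,0,0,0],[0,0,1.5,0,0,0]]'; python3 -m jog '[[0,0,0.5,0,0,0],[0,0,0.4,0,0,0],[0,0,0.2,0,0,0],[0,0,0,0,0,0],[0,0,0,0,0,0]]'
```

```text
time_s: 5.4
tcp_pos: [0.4346, -0.001, 0.0502]
ee_rot: [[0.961, -0.276, -0.004], [-0.276, -0.961, -0.001], [-0.004, 0.002, -1.0]]
wrist_force: [-1.0, 0.0, -2.0]
gripper_width: 0.379
time_s: 5.82
tcp_pos: [0.4371, 0.001, 0.0425]
ee_rot: [[0.962, -0.274, 0.002], [-0.274, -0.962, 0.001], [0.002, -0.001, -1.0]]
wrist_force: [0.3, 0.5, -1.9]
gripper_width: 0.384
```

```bash
python3 -m jog '[[0,0,0.15,0,0,0],[0,0,0.1,0,0,0],[0,0,0.05,0,0,0],[0,0,0,0,0,0],[0,0,0,0,0,0]]'; python3 cap.py 4 scene; python3 -c "
import cv2
a=cv2.imread('pics/scene4.png')[220:310,290:410];cv2.imwrite('pics/g2.png',cv2.resize(a,None,fx=5,fy=5))"
```

```text
time_s: 6.23
tcp_pos: [0.4371, 0.0012, 0.0405]
ee_rot: [[0.962, -0.272, 0.002], [-0.272, -0.962, 0.0], [0.002, -0.001, -1.0]]
wrist_force: [-4.2, -0.3, 11.3]
gripper_width: 0.384
6.2833 [0.4371 0.0012 0.0405] [ 21.6224  17.813  -38.6412   0.0637 -33.4138  52.5267] [-3.5663 -0.0477 12.0234] 0.3820577169754373
[[ 0.9622 -0.2722  0.0024]
 [-0.2722 -0.9622  0.0003]
 [ 0.0022 -0.0009 -1.    ]]
```

View pics/g2.png

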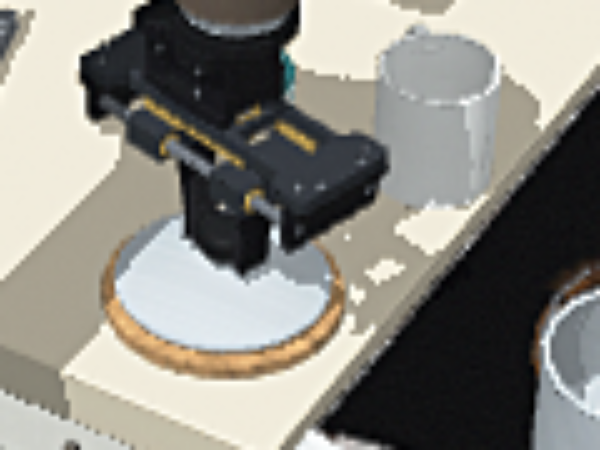

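```bash
python3 -m jog '[[0,0,0,0,0,0],[0,0,0,0,0,0],[0,0,0,0,0,0],[0,0,-1,0,0,0],[0,0,-2,0,0,0]]' 6;  python3 -m jog '[[0,0,-3,0,0,-6.8],[0,0,-4,0,0,-6.8],[0,0,-4,0,0,-6.8],[0,0,-4,0,0,-6.8],[0,0,-3,0,0,-6.8]]'
cat > goal.py <<'E'
from rim import *
from station import sense
from scipy.spatial.transform import Rotation as Ro
np.set_printoptions(precision=4,suppress=True)
s=sense();R=s["ee_rot"];p=s["tcp_pos"]
b=np.radians(13);C=np.array([0.4905,0.3042,0.1009])
z=-np.cos(b)*a-np.sin(b)*rup;y=-(np.cos(b)*rup-np.sin(b)*a);x=np.cross(y,z);G=np.c_[x,y,z]
tcp=C+.080*rup+.030*z
if __name__=="__main__":
    print(s["time_s"],p,s["joints"]);print(R);print("goal",tcp);print(G)
    print("rotvec tool",np.degrees(Ro.from_matrix(R.T@G).as_rotvec()))
    for back in(.07,.0):
        q=tcp-back*z;print(back,q,"in tool now cm",R.T@(q-p)*100,"in goal axes",G.T@(q-p)*100)
E
python3 goal.py; python3 cap.py 5 top scene
python3 - <<'E'
import cv2,numpy as np
a=cv2.imread("pics/top5.png")[190:340,300:520];b=cv2.imread("pics/scene5.png")[220:370,270:490]
cv2.imwrite("pics/g5.png",cv2.resize(np.vstack([a,b]),None,fx=2,fy=2,interpolation=cv2.INTER_CUBIC))
E
```

```text
time_s: 6.7
tcp_pos: [0.4346, 0.0004, 0.0672]
ee_rot: [[0.962, -0.274, -0.005], [-0.274, -0.962, -0.002], [-0.004, 0.003, -1.0]]
wrist_force: [0.7, -0.2, 0.1]
gripper_width: 0.651
time_s: 7.12
tcp_pos: [0.437, 0.001, 0.2524]
ee_rot: [[0.948, 0.317, 0.005], [0.317, -0.948, 0.001], [0.005, 0.001, -1.0]]
wrist_force: [0.8, -0.1, -0.1]
gripper_width: 0.691
7.1167 [0.437  0.001  0.2524] [ 21.614    1.7786 -21.4789   0.0533 -66.4672  86.8701]
[[ 0.9483  0.3174  0.0048]
 [ 0.3174 -0.9483  0.001 ]
 [ 0.0048  0.0006 -1.    ]]
goal [0.4686 0.3715 0.1358]
[[ 0.951   0.2539 -0.1778]
 [ 0.31   -0.779   0.5455]
 [ 0.     -0.5736 -0.8192]]
rotvec tool [35.0326 -0.1313  0.5215]
0.07 [0.481  0.3333 0.1931] in tool now cm [ 14.6971 -30.1196   5.9769] in goal axes [ 14.4922 -21.3724  22.1963]
0.0 [0.4686 0.3715 0.1358] in tool now cm [ 14.7009 -34.1389  11.7087] in goal axes [ 14.4922 -21.374   29.1975]
7.2167 [0.4395 0.0016 0.2544] [ 21.6149   1.6929 -21.292    0.1194 -66.2598  86.6385] [ 0.4965 -0.0117 -0.3919] 0.6935342158775069
[[ 0.9493  0.314   0.013 ]
 [ 0.314  -0.9494  0.0031]
 [ 0.0133  0.0011 -0.9999]]
```

View pics/g5.png

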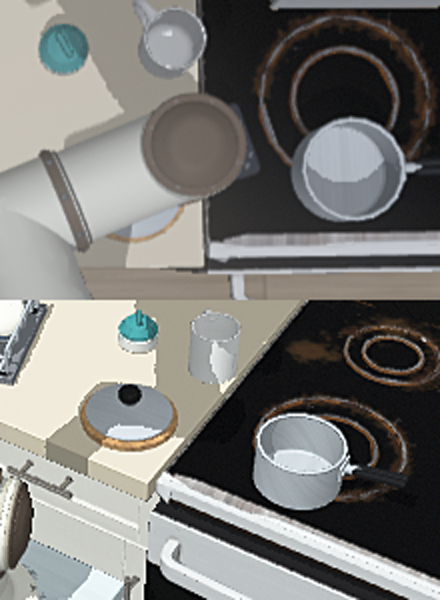

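```bash
for i in 1 2; do python3 -m jog '[[1.47,-3.0,0.1,0,0,0],[1.47,-3.0,0.1,0,0,0],[1.47,-3.0,0.1,0,0,0],[1.47,-3.0,0.1,0,0,0],[1.47,-3.0,0.1,0,0,0]]'; done;  python3 -m jog '[[0,0,0,7,0,0],[0,0,0,7,0,0],[0,0,0,7,0,0],[0,0,0,7,0,0],[0,0,0,7,0,0]]'
python3 cap.py 6 wrist scene; python3 goal.py
```

```text
time_s: 7.63
tcp_pos: [0.459, 0.1677, 0.2428]
ee_rot: [[0.951, 0.31, -0.001], [0.31, -0.951, -0.0], [-0.001, 0.0, -1.0]]
wrist_force: [0.6, 0.1, 0.3]
gripper_width: 0.692
time_s: 8.05
tcp_pos: [0.4822, 0.3333, 0.2374]
ee_rot: [[0.95, 0.311, -0.001], [0.311, -0.95, -0.001], [-0.001, 0.001, -1.0]]
wrist_force: [0.4, -0.4, 0.2]
gripper_width: 0.689
time_s: 8.47
tcp_pos: [0.4826, 0.3325, 0.2391]
ee_rot: [[0.95, 0.255, -0.179], [0.311, -0.775, 0.55], [0.002, -0.578, -0.816]]
wrist_force: [1.2, -1.5, -0.6]
gripper_width: 0.689
8.5667 [0.4838 0.3287 0.2361] [ 29.8145  17.5748   0.9875 -36.8601 -69.7997  89.7869] [ 0.2348 -0.4223 -0.8758] 0.691040087089952
[[ 0.9527  0.2457 -0.1788]
 [ 0.3038 -0.7805  0.5464]
 [-0.0053 -0.5749 -0.8182]]
8.5667 [0.4838 0.3287 0.2361] [ 29.8145  17.5748   0.9875 -36.8601 -69.7997  89.7869]
[[ 0.9527  0.2457 -0.1788]
 [ 0.3038 -0.7805  0.5464]
 [-0.0053 -0.5749 -0.8182]]
goal [0.4686 0.3715 0.1358]
[[ 0.951   0.2539 -0.1778]
 [ 0.31   -0.779   0.5455]
 [ 0.     -0.5736 -0.8192]]
rotvec tool [-0.0931  0.0356 -0.4756]
0.07 [0.481  0.3333 0.1931] in tool now cm [-0.1013  2.0458  3.8161] in goal axes [-0.1206  2.0385  3.8194]
0.0 [0.4686 0.3715 0.1358] in tool now cm [-0.0969  2.0563 10.8167] in goal axes [-0.1206  2.0369 10.8206]
```

View pics/wrist6.png

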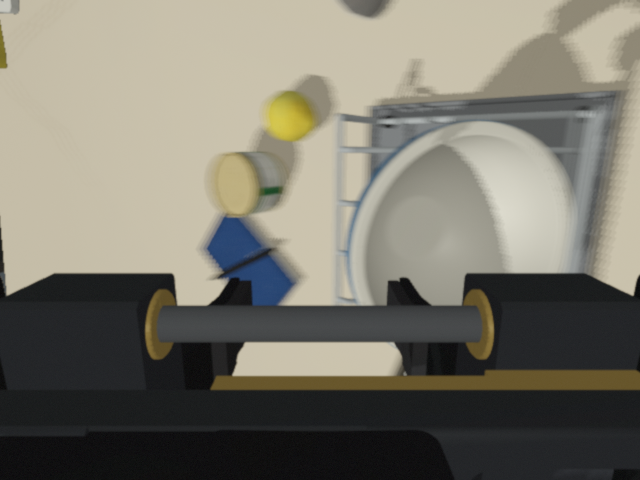

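```bash
python3 -m jog '[[-0.1,2.0,3.8,0,0,0],[0,0,0,0,0,0],[0,0,0,0,0,0],[0,0,0,0,0,0],[0,0,0,0,0,0]]'; python3 cap.py 7 wrist; python3 goal.py; python3 - <<'E'
from rim import *
c=load("wrist7");im=c["frame"][:,:,::-1].copy()
C=np.array([0.4905,0.3042,0.1009])
for p in proj(c,circ(C)):cv2.circle(im,tuple(int(round(v)) for v in p),1,(0,0,255),-1)
cv2.imwrite("pics/w7.png",im)
E
```

```text
time_s: 8.98
tcp_pos: [0.4804, 0.3373, 0.199]
ee_rot: [[0.95, 0.258, -0.177], [0.313, -0.778, 0.545], [0.003, -0.573, -0.82]]
wrist_force: [1.3, 0.3, 0.2]
gripper_width: 0.689
9.0333 [0.4804 0.3373 0.1991] [ 30.6524  19.4618  -1.5878 -37.868  -65.6798  92.704 ] [-0.7575  0.3982 -0.6531] 0.6866548783050322
[[ 0.9499  0.2579 -0.1768]
 [ 0.3127 -0.7776  0.5454]
 [ 0.0032 -0.5734 -0.8193]]
9.0333 [0.4804 0.3373 0.1991] [ 30.6524  19.4618  -1.5878 -37.868  -65.6798  92.704 ]
[[ 0.9499  0.2579 -0.1768]
 [ 0.3127 -0.7776  0.5454]
 [ 0.0032 -0.5734 -0.8193]]
goal [0.4686 0.3715 0.1358]
[[ 0.951   0.2539 -0.1778]
 [ 0.31   -0.779   0.5455]
 [ 0.     -0.5736 -0.8192]]
rotvec tool [ 0.0139 -0.0538  0.2401]
0.07 [0.481  0.3333 0.1931] in tool now cm [-0.0679  0.6727  0.2587] in goal axes [-0.0648  0.6731  0.2585]
0.0 [0.4686 0.3715 0.1358] in tool now cm [-0.0744  0.6701  7.2593] in goal axes [-0.0648  0.6714  7.2597]
```

View pics/w7.png

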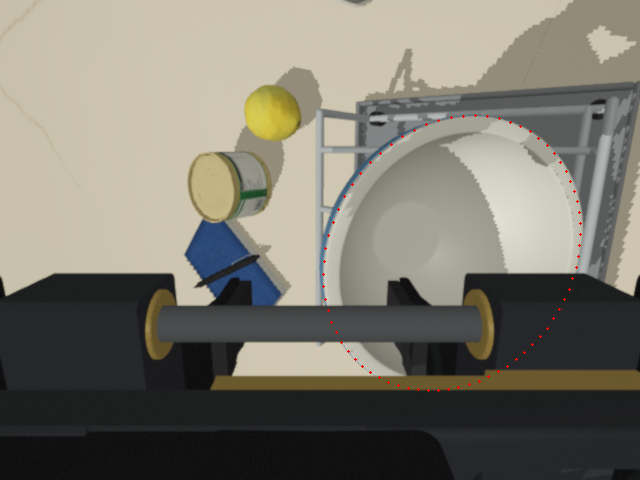

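```bash
python3 -m jog '[[-0.07,0.67,0.3,0,0,0],[0,0,1.0,0,0,0],[0,0,1.0,0,0,0],[0,0,0.5,0,0,0],[0,0,0,0,0,0]]'; python3 cap.py 8 wrist scene;python3 goal.py|tail -1;  python3 -c "
import cv2,numpy as np
a=cv2.imread('pics/scene8.png')[150:270,200:350];cv2.imwrite('pics/g8.png',cv2.resize(a,None,fx=5,fy=5))
b=cv2.imread('pics/wrist8.png');cv2.imwrite('pics/w8.png',b)"
```

```text
time_s: 9.45
tcp_pos: [0.4748, 0.3466, 0.1686]
ee_rot: [[0.95, 0.254, -0.182], [0.312, -0.779, 0.544], [-0.003, -0.573, -0.819]]
wrist_force: [0.1, -0.6, -0.3]
gripper_width: 0.69
9.55 [0.4758 0.3464 0.1699] [ 31.5135  21.1902  -3.3092 -38.9152 -62.6453  94.2116] [ 0.6622 -1.1956  0.5199] 0.6874366489776855
[[ 0.9501  0.2551 -0.1795]
 [ 0.3119 -0.7787  0.5444]
 [-0.0009 -0.5732 -0.8194]]
0.0 [0.4686 0.3715 0.1358] in tool now cm [ 0.0977 -0.1757  4.2913] in goal axes [ 0.0893 -0.1745  4.2919]
```

View pics/g8.png

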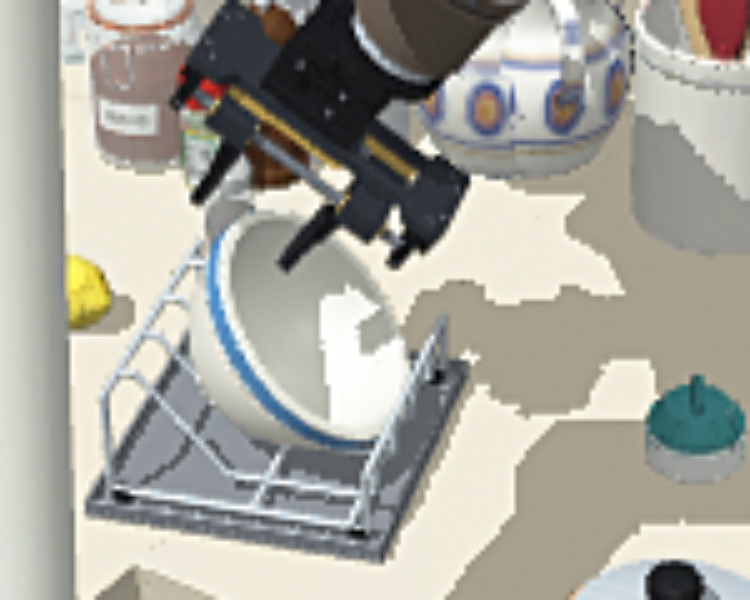

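View pics/w8.png

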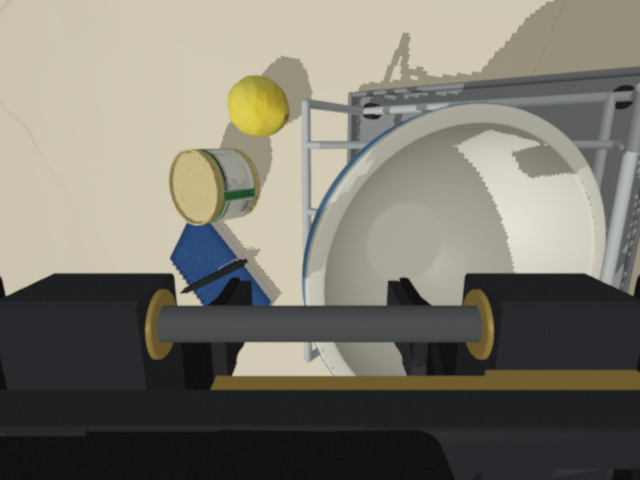

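```bash
python3 -m jog '[[0.1,-0.1,1,0,0,0],[0,0,1,0,0,0],[0,0,1,0,0,0],[0,0,0.8,0,0,0],[0,0,0.4,0,0,0]]'; python3 goal.py|tail -1; python3 -m jog '[[0,0,0,0,0,0],[0,0,0,0,0,0],[0,0,0,0,0,0],[0,0,0,0,0,0],[0,0,0,0,0,0]]' 2.5; python3 cap.py 9 scene; python3 -c "
import cv2,numpy as np
a=cv2.imread('pics/scene9.png')[150:270,200:350];cv2.imwrite('pics/g9.png',cv2.resize(a,None,fx=5,fy=5))"
```

```text
time_s: 9.97
tcp_pos: [0.4682, 0.3707, 0.1348]
ee_rot: [[0.95, 0.254, -0.181], [0.312, -0.779, 0.544], [-0.003, -0.573, -0.819]]
wrist_force: [-0.2, 0.8, 0.2]
gripper_width: 0.692
0.0 [0.4686 0.3715 0.1358] in tool now cm [ 0.0606 -0.1018 -0.0429] in goal axes [ 0.0607 -0.1018 -0.0427]
time_s: 10.38
tcp_pos: [0.4695, 0.3702, 0.1371]
ee_rot: [[0.95, 0.255, -0.178], [0.311, -0.778, 0.546], [0.001, -0.574, -0.819]]
wrist_force: [-0.0, -0.3, -0.2]
gripper_width: 0.394
10.4333 [0.4695 0.3702 0.137 ] [ 33.6861  23.5424  -4.6283 -40.4022 -58.4725  95.2187] [-0.3347  0.1497 -0.0051] 0.3587005991970931
[[ 0.9504  0.2553 -0.1778]
 [ 0.3111 -0.7783  0.5454]
 [ 0.0008 -0.5737 -0.8191]]
```

View pics/g9.png

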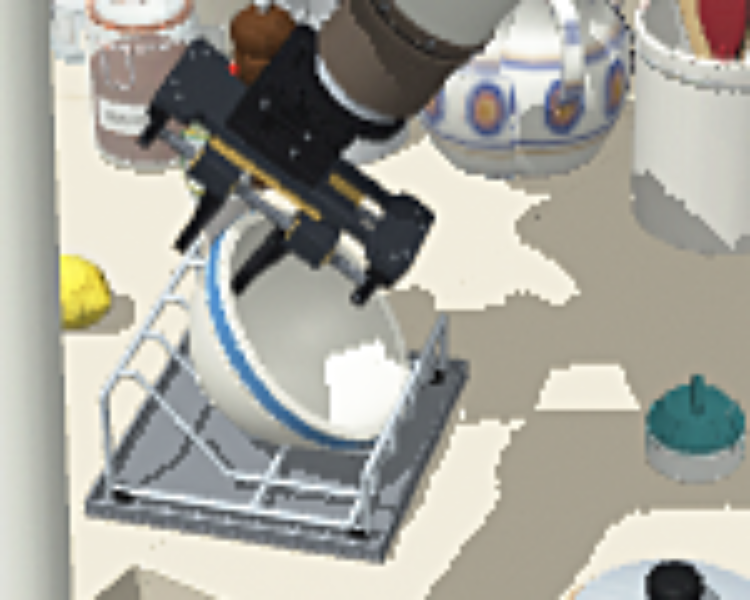

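```bash
python3 -m jog '[[0,0,0,0,0,0],[0,0,0,0,0,0],[0,0,0,0,0,0],[0,0,0,0,0,0],[0,0,0,0,0,0]]' 0;  python3 -m jog '[[0,0,0,0,0,0],[0,0,0,0,0,0],[0,0,0,0,0,0],[0,0,0,0,0,0],[0,0,0,0,0,0]]'
```

```text
time_s: 10.85
tcp_pos: [0.4694, 0.3706, 0.1372]
ee_rot: [[0.95, 0.256, -0.178], [0.311, -0.778, 0.546], [0.001, -0.574, -0.819]]
wrist_force: [-0.8, 1.6, 2.4]
gripper_width: 0.11
time_s: 11.27
tcp_pos: [0.4693, 0.3706, 0.1371]
ee_rot: [[0.95, 0.255, -0.178], [0.311, -0.778, 0.546], [0.001, -0.574, -0.819]]
wrist_force: [-1.7, 1.1, 4.1]
gripper_width: 0.111
```

```bash
python3 -m jog '[[0,-0.29,-0.41,0,0,0],[0,-0.57,-0.82,0,0,0],[0,-0.86,-1.23,0,0,0],[0,-0.86,-1.23,0,0,0],[0,-0.57,-0.82,0,0,0]]'; python3 cap.py 10 scene wrist; python3 -c "
import cv2,numpy as np
a=cv2.imread('pics/scene10.png')[130:250,200:350];cv2.imwrite('pics/g10.png',cv2.resize(a,None,fx=5,fy=5))"
```

```text
time_s: 11.68
tcp_pos: [0.4698, 0.3701, 0.194]
ee_rot: [[0.95, 0.257, -0.177], [0.311, -0.778, 0.545], [0.002, -0.573, -0.819]]
wrist_force: [0.8, 0.9, -3.5]
gripper_width: 0.111
11.7833 [0.4705 0.3707 0.1951] [ 34.1136  19.7797  -1.7021 -38.1159 -63.1719  90.2618] [ 0.747  -0.044  -4.5984] 0.10878756417379935
[[ 0.9502  0.2584 -0.1741]
 [ 0.3115 -0.7767  0.5474]
 [ 0.0062 -0.5744 -0.8186]]
```

View pics/g10.png

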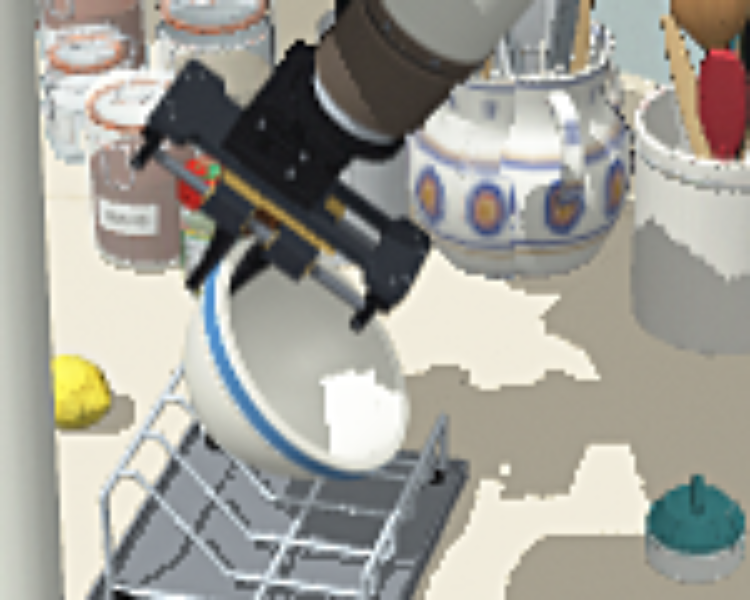

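```bash
python3 -m jog '[[0,-1.15,-1.64,0,0,0],[0,-1.15,-1.64,0,0,0],[0,-1.15,-1.64,0,0,0],[0,-0.57,-0.82,0,0,0],[0,0,0,0,0,0]]'; python3 -m jog '[[0,0,0,-4,0,0],[0,0,0,-5,0,0],[0,0,0,-5,0,0],[0,0,0,-5,0,0],[0,0,0,-5,0,0]]'; python3 -m jog '[[0,0,0,-5,0,0],[0,0,0,-5,0,0],[0,0,0,-5,0,0],[0,0,0,-5,0,0],[0,0,0,-4,0,0]]'; python3 cap.py 11 scene wrist; python3 -c "
import cv2,numpy as np
a=cv2.imread('pics/scene11.png')[110:230,200:350];cv2.imwrite('pics/g11.png',cv2.resize(a,None,fx=5,fy=5))
a=cv2.imread('pics/top5.png')[240:310,435:515];b=cv2.imread('pics/scene5.png')[270:330,390:450]
cv2.imwrite('pics/p1.png',cv2.resize(a,None,fx=8,fy=8,interpolation=cv2.INTER_CUBIC));cv2.imwrite('pics/p2.png',cv2.resize(b,None,fx=10,fy=10,interpolation=cv2.INTER_CUBIC))"
```

```text
time_s: 12.2
tcp_pos: [0.47, 0.3706, 0.2645]
ee_rot: [[0.95, 0.258, -0.175], [0.312, -0.777, 0.547], [0.005, -0.574, -0.819]]
wrist_force: [0.6, 0.8, -4.8]
gripper_width: 0.112
time_s: 12.62
tcp_pos: [0.4684, 0.37, 0.2603]
ee_rot: [[0.95, 0.305, -0.06], [0.311, -0.934, 0.177], [-0.002, -0.187, -0.982]]
wrist_force: [0.3, -1.5, -4.6]
gripper_width: 0.108
time_s: 13.03
tcp_pos: [0.4681, 0.3709, 0.2596]
ee_rot: [[0.95, 0.304, 0.069], [0.312, -0.925, -0.217], [-0.003, 0.228, -0.974]]
wrist_force: [-0.1, 0.5, -5.5]
gripper_width: 0.109
13.1333 [0.4674 0.3718 0.2578] [ 58.9762  21.1667  -0.6378   9.9284 -77.2108  46.3955] [-1.1282 -0.8252 -5.6712] 0.1098224396112493
[[ 0.9494  0.3071  0.0661]
 [ 0.3141 -0.9244 -0.2163]
 [-0.0053  0.2261 -0.9741]]
```

View pics/g11.png

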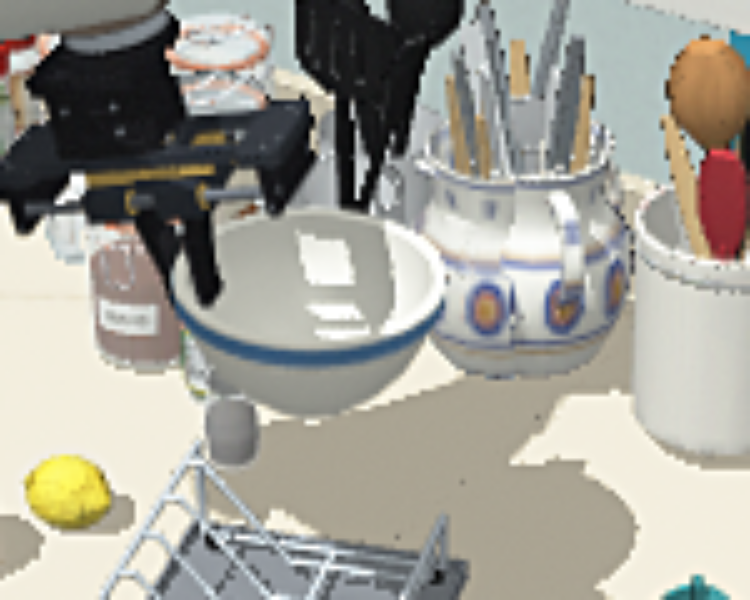

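View pics/p1.png

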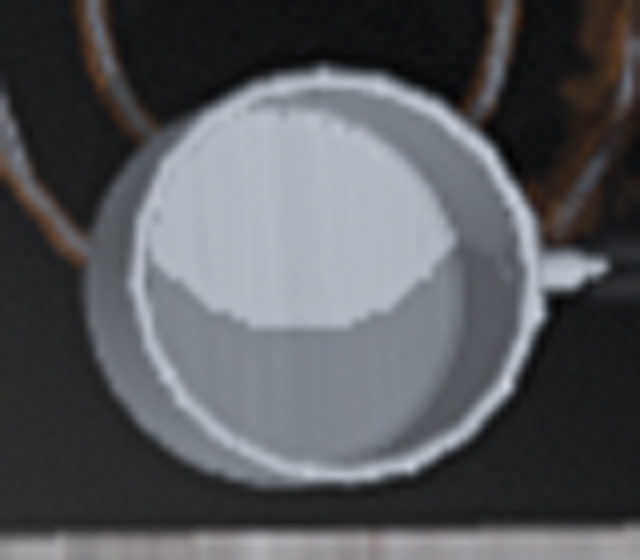

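View pics/p2.png

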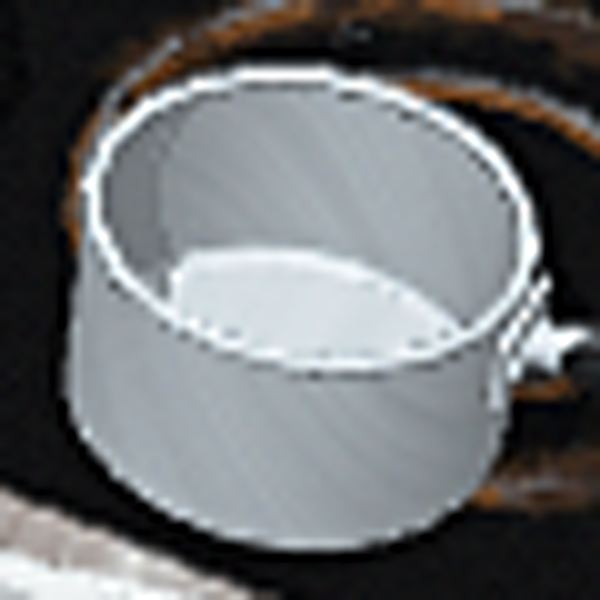

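```bash
python3 cap.py 12 top scene wrist; cat > lev.py <<'E'
from rim import *
import sys
from station import sense
s=sense();R=s["ee_rot"];p=s["tcp_pos"]
b=np.radians(13)
x,y,z=R.T
# r = -(cos b*y + sin b*z ... ) invert: z=-cb*a-sb*r ; y=-cb*r+sb*a
ax=-np.cos(b)*z+np.sin(b)*y; rr=-np.sin(b)*z-np.cos(b)*y
C=p-.030*z-.080*rr
print("axis",ax,"tilt deg",np.degrees(np.arccos(ax[2])),"C",C,"r",rr)
t=np.linspace(0,2*np.pi,73)[:-1,None];P=C+.0845*(np.cos(t)*rr+np.sin(t)*np.cross(ax,rr))
F=C-.084*ax+.034*(np.cos(t)*rr+np.sin(t)*np.cross(ax,rr))
for n in sys.argv[2:]:
    c=load(n+sys.argv[1]);k=4 if n!="wrist" else 1
    im=cv2.resize(c["frame"][:,:,::-1],None,fx=k,fy=k,interpolation=cv2.INTER_CUBIC)
    for Q in (P,F):
      for q in proj(c,Q):cv2.circle(im,tuple(int(v*k+k/2) for v in q),1,(0,0,255),-1)
    u=proj(c,C)[0]*k
    y0,x0=max(0,int(u[1])-250),max(0,int(u[0])-350)
    cv2.imwrite(f"pics/lev_{n}{sys.argv[1]}.png",im[y0:y0+500,x0:x0+700])
E
python3 lev.py 12 top scene wrist; python3 -c "
from h import *
T=load('top5');S=load('scene5')
print(tri(T,(476.75,273.9),S,(420.95,291.45)));
for z in(.0745,.0765,.0785):print(plane(T,476.75,273.9,z),plane(S,420.95,291.45,z))
for z in (0.0,):print('bottom L',plane(T,86/8+435,295/8+240,0))"
```

```text
13.2833 [0.4689 0.3701 0.2607] [ 58.7608  20.943   -0.5315   9.9301 -77.2651  46.426 ] [-0.2018 -0.9208 -4.7962] 0.11090791109017341
[[ 0.9505  0.3034  0.0678]
 [ 0.3109 -0.9264 -0.2126]
 [-0.0017  0.2231 -0.9748]]
axis [ 0.00219523 -0.00126635  0.99999679] tilt deg 0.1452046202616738 C [0.49170824 0.30043714 0.28976561] r [-0.31086555  0.95045203  0.00188603]
(array([ 0.44980839, -0.27424891,  0.07226707]), np.float64(0.0041035353412976015))
[ 0.45072927 -0.27546188  0.0745    ] [ 0.44569651 -0.27356137  0.0745    ]
[ 0.45059267 -0.27490262  0.0765    ] [ 0.44347999 -0.27428079  0.0765    ]
[ 0.45045607 -0.27434335  0.0785    ] [ 0.44126348 -0.2750002   0.0785    ]
bottom L [ 0.44910423 -0.2137154   0.        ]
```

View pics/lev_scene12.png

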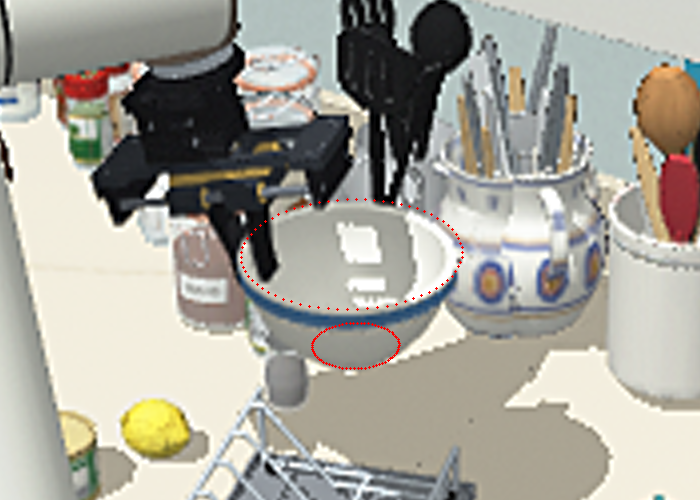

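View pics/lev_top12.png

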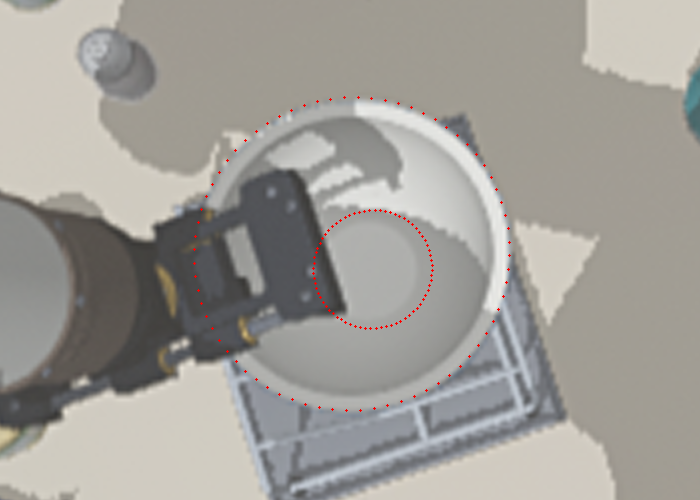

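View pics/lev_wrist12.png

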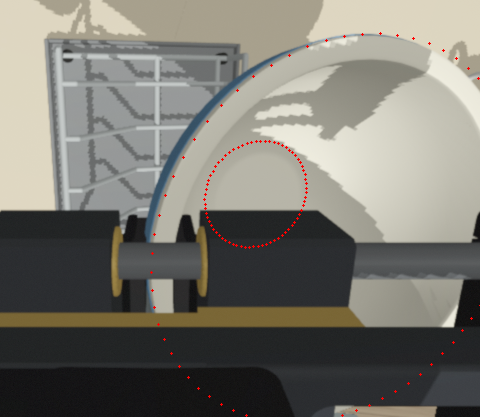

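```bash
python3 -c "
import cv2
a=cv2.imread('pics/scene12.png')[150:210,228:308];cv2.imwrite('pics/q1.png',cv2.resize(a,None,fx=10,fy=10,interpolation=cv2.INTER_CUBIC))
from h import *
c=load('top12');a=cv2.imread('pics/top12.png')[210:300,205:300];cv2.imwrite('pics/q2.png',cv2.resize(a,None,fx=6.3,fy=6.3,interpolation=cv2.INTER_CUBIC))"
```

```text
(no output)
```

View pics/q1.png

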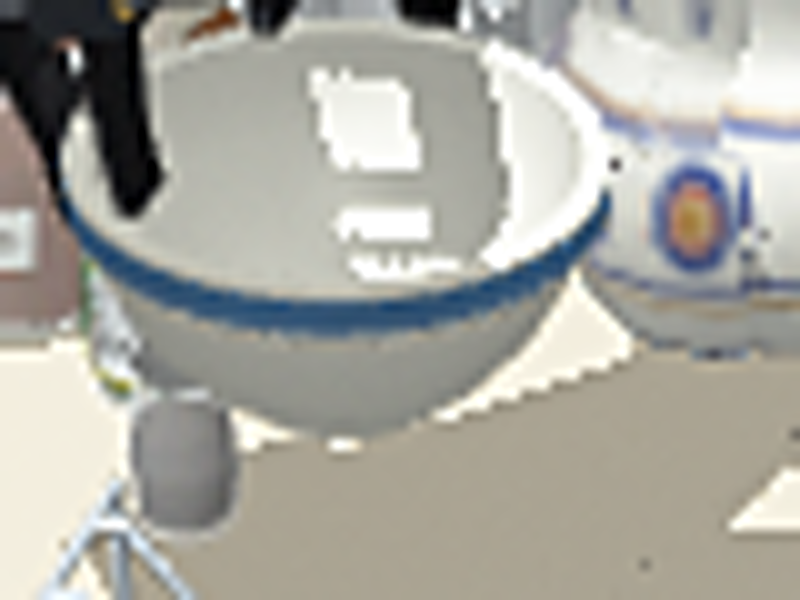

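View pics/q2.png

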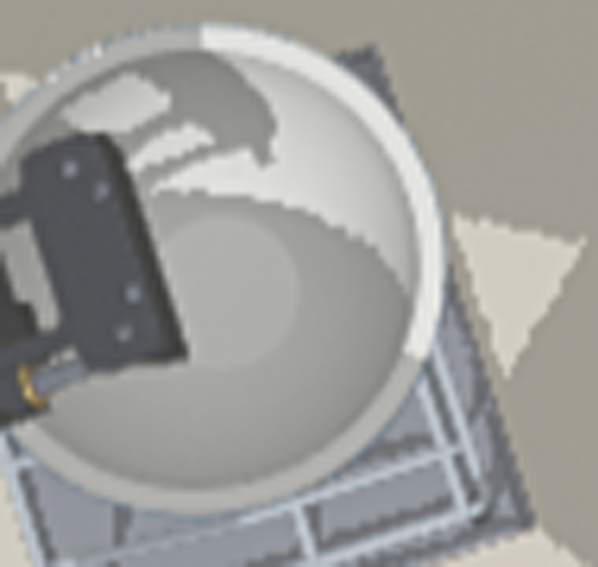

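View pics/wrist12.png

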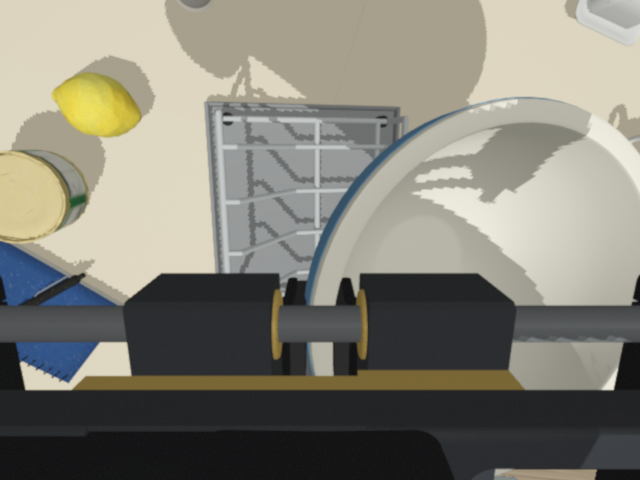

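```bash
python3 -c "
from h import *
T=load('top12');S=load('scene12')
q=np.float32([(445,240),(430,350),(380,430),(300,490),(200,512),(100,490),(40,455),(200,25),(300,45),(370,95),(425,165),(120,40),(60,80)])/6.3+[205-.45,210-.45]
e=cv2.fitEllipse(np.float32(q));print(e)
s=np.float32([(62,160),(75,215),(120,250),(180,280),(250,298),(330,305),(420,298),(500,275),(560,245),(600,205),(608,150),(580,85),(540,55),(490,38),(400,20)])/10+[228-.45,150-.45]
es=cv2.fitEllipse(np.float32(s));print(es)
C,er=tri(T,e[0],S,es[0]);print(C,er)
for z in(.285,.29): print(z,plane(T,*e[0],z),plane(T,240.1,255.7,z-.076))
" 
```

```text
((236.72105407714844, 252.30242919921875), (76.22718811035156, 77.83292388916016), 42.61061477661133)
((261.35986328125, 165.57696533203125), (28.891033172607422, 55.369171142578125), 88.94020080566406)
[0.48935921 0.30058859 0.28489707] 0.0033414340555036944
0.285 [0.49029266 0.29919361 0.285     ] [0.49090017 0.30214253 0.209     ]
0.29 [0.4897314  0.29849031 0.29      ] [0.49036932 0.30146892 0.214     ]
```

```bash
python3 -m jog '[[0,0,0,-1.1,0,0],[0,0,0,-1.1,0,0],[-0.32,0.75,0.2,0,0,0],[-0.63,1.51,0.41,0,0,0],[-0.95,2.27,0.62,0,0,0]]'; for i in 1 2 3; do python3 -m jog '[[-1.265,3.02,0.82,0,0,0],[-1.265,3.02,0.82,0,0,0],[-1.265,3.02,0.82,0,0,0],[-1.265,3.02,0.82,0,0,0],[-1.265,3.02,0.82,0,0,0]]'; done;  python3 -m jog '[[-0.4,0.9,0.24,0,0,0],[-0.2,0.6,0.16,0,0,0],[0,0,0,0,0,0],[0,0,0,0,0,0],[0,0,0,0,0,0]]'; python3 cap.py 13 top scene wrist;python3 lev.py 13 top scene wrist
```

```text
time_s: 13.7
tcp_pos: [0.466, 0.32, 0.2612]
ee_rot: [[0.95, 0.302, 0.082], [0.313, -0.917, -0.248], [0.0, 0.261, -0.965]]
wrist_force: [0.5, -0.8, -4.5]
gripper_width: 0.114
time_s: 14.12
tcp_pos: [0.4536, 0.1489, 0.262]
ee_rot: [[0.95, 0.3, 0.082], [0.311, -0.917, -0.249], [0.0, 0.262, -0.965]]
wrist_force: [0.0, -0.3, -4.3]
gripper_width: 0.111
time_s: 14.53
tcp_pos: [0.4416, -0.0194, 0.2621]
ee_rot: [[0.95, 0.3, 0.082], [0.311, -0.917, -0.249], [0.0, 0.262, -0.965]]
wrist_force: [1.1, 0.5, -5.2]
gripper_width: 0.111
time_s: 14.95
tcp_pos: [0.4296, -0.1876, 0.262]
ee_rot: [[0.951, 0.3, 0.081], [0.31, -0.917, -0.249], [-0.0, 0.262, -0.965]]
wrist_force: [0.6, 0.8, -4.9]
gripper_width: 0.112
time_s: 15.37
tcp_pos: [0.4307, -0.2015, 0.2619]
ee_rot: [[0.95, 0.301, 0.082], [0.312, -0.917, -0.249], [-0.0, 0.262, -0.965]]
wrist_force: [0.3, 0.8, -3.8]
gripper_width: 0.109
15.5167 [ 0.431  -0.2012  0.2619] [  3.9207   0.6472 -29.1409  17.5034 -57.61    95.2243] [ 0.315  -0.1596 -4.1933] 0.1074933315537001
[[ 0.9498  0.302   0.082 ]
 [ 0.313  -0.9166 -0.2489]
 [ 0.      0.2621 -0.965 ]]
axis [-0.01199306  0.03638147  0.99926601] tilt deg 2.195380625059478 C [ 0.45351513 -0.26969466  0.29389611] r [-0.31272518  0.94907087 -0.03830724]
```

View pics/lev_scene13.png

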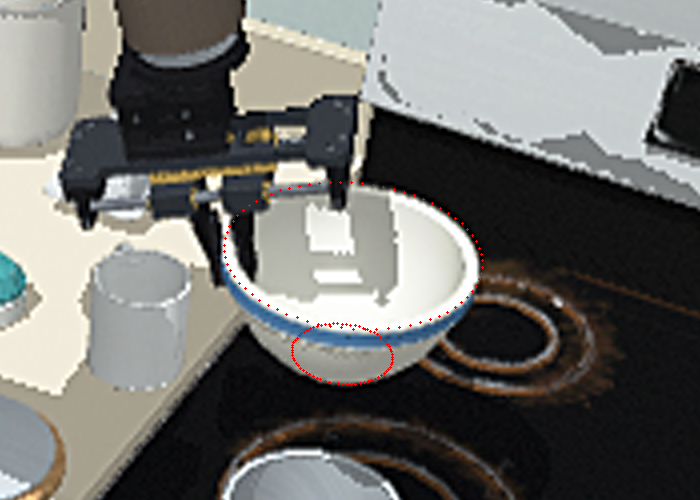

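View pics/lev_top13.png

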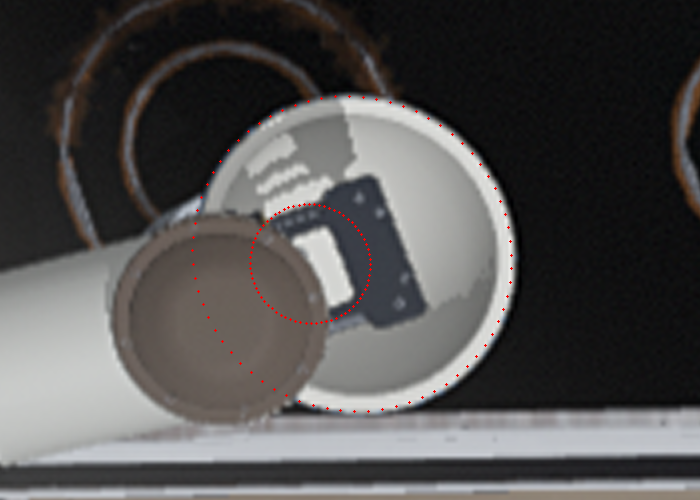

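View pics/wrist13.png

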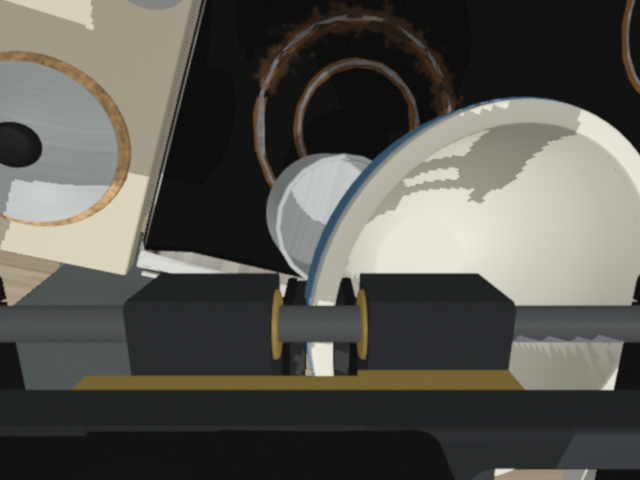

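```bash
python3 - <<'E'
from h import *
T=load("top13");S=load("scene13")
g=cv2.cvtColor(T["frame"],cv2.COLOR_RGB2GRAY)
C0=np.array([.4535,-.2697,.292]);
def edge(c,g,angs,thr,r0,r1,cen):
    out=[]
    for t in angs:
        rs=np.arange(r1,r0,-.1);xs=cen[0]+rs*np.cos(t);ys=cen[1]+rs*np.sin(t)
        v=cv2.remap(g.astype(np.float32),xs.astype(np.float32)[None],ys.astype(np.float32)[None],cv2.INTER_LINEAR)[0]
        i=np.argmax(v>thr)
        if v[i]>thr:out.append((xs[i],ys[i]))
    return np.float32(out)
cen=proj(T,C0)[0];print(cen)
# image angles: right=0, down=+90; right arc from -110deg to +70
P=edge(T,g,np.radians(np.arange(-95,62,4)),110,30,48,cen)
r=np.hypot(*(P-cen).T);print(np.round(r,1))
e=cv2.fitEllipse(P);print(e)
M=np.array([e[0][0],e[0][1]])
for z in(.285,.29):print(z,plane(T,*M,z))
# known-radius circle fit on plane z
from scipy.optimize import least_squares
for z in(.285,.29):
    W=np.array([plane(T,*p,z)[:2] for p in P]);f=least_squares(lambda q:np.hypot(*(W-q).T)-.0845,[.45,-.27]);print(z,f.x,np.sqrt(np.mean(f.fun**2)))
cv2.imwrite('pics/q3.png',cv2.resize(S["frame"][225:345,360:500,::-1][:75,:],None,fx=5,fy=5,interpolation=cv2.INTER_CUBIC))
E
python3 -c "
import cv2
a=cv2.imread('pics/scene13.png');
import numpy as np
from h import *
u=proj(load('scene13'),[.4535,-.2697,.292])[0].astype(int);print(u)
cv2.imwrite('pics/q3.png',cv2.resize(a[u[1]-25:u[1]+35,u[0]-40:u[0]+40],None,fx=10,fy=10,interpolation=cv2.INTER_CUBIC))"
```

```text
[501.99612802 265.32196285]
[39.  39.4 39.3 39.2 39.5 39.5 39.4 39.3 39.4 39.4 39.5 39.6 39.6 39.6
 39.8 39.9 40.  40.1 40.4 40.5 40.6 40.7 40.8 40.9 41.1 41.1 41.3 41.6
 41.5 41.6 41.7 41.8 41.7 41.8 41.8 41.7 41.7 41.7 48.  48. ]
((485.79571533203125, 276.5823059082031), (94.09249877929688, 120.09418487548828), 58.980712890625)
0.285 [ 0.43030477 -0.23580307  0.285     ]
0.29 [ 0.42998792 -0.23432668  0.29      ]
0.285 [ 0.45301679 -0.27718662] 0.0031954445960256195
0.29 [ 0.45249143 -0.2751289 ] 0.0031086753809898443
[430 227]
```

View pics/q3.png

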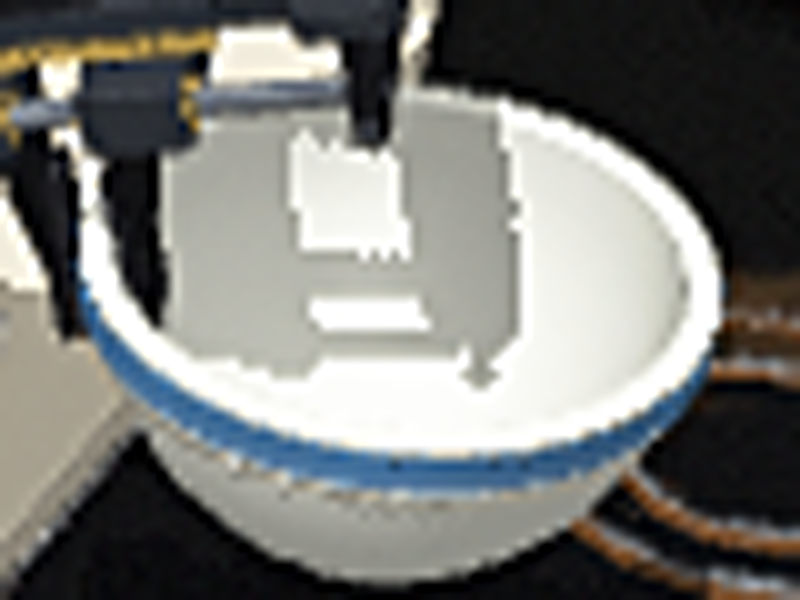

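```bash
python3 - <<'E'
from h import *
from scipy.optimize import least_squares
T=load("top13");S=load("scene13")
g=cv2.cvtColor(T["frame"],cv2.COLOR_RGB2GRAY).astype(np.float32)
cen=np.array([502.,265.3]);P=[]
for t in np.radians(np.arange(-95,48,4)):
    rs=np.arange(46,30,-.1);v=cv2.remap(g,(cen[0]+rs*np.cos(t)).astype(np.float32)[None],(cen[1]+rs*np.sin(t)).astype(np.float32)[None],1)[0]
    i=np.argmax(v>110);P.append(cen+rs[i]*np.array([np.cos(t),np.sin(t)]))
P=np.array(P)
for z in(.283,.287,.291):
    W=np.array([plane(T,*p,z)[:2] for p in P]);f=least_squares(lambda q:np.hypot(*(W-q).T)-.0845,[.45,-.27]);print(z,f.x,np.sqrt(np.mean(f.fun**2)))
s=np.float32([(95,290),(150,350),(220,400),(300,435),(380,453),(470,455),(560,440),(630,410),(690,360),(718,310),(720,250),(690,200),(640,160),(580,125),(520,103),(430,88)])/10+[390-.45,202-.45]
e=cv2.fitEllipse(s);print(e)
th=np.linspace(0,2*np.pi,72)[:,None]
for z in(.283,.287,.291):
    C=np.array([.452,-.276,z])
    q=cv2.fitEllipse(np.float32(proj(S,C+.0845*np.c_[np.cos(th),np.sin(th),0*th])));print(z,q,plane(S,*(np.array(e[0])-q[0]+proj(S,C)[0]),z))
E
```

```text
0.283 [ 0.45482503 -0.27721071] 0.0004491962793804942
0.287 [ 0.45435842 -0.27558578] 0.0003830585415343687
0.291 [ 0.45389186 -0.27396092] 0.00032343913417411823Traceback (most recent call last):
  File "<stdin>", line 13, in <module>
cv2.error: OpenCV(4.12.0) /io/opencv/modules/imgproc/src/shapedescr.cpp:356: error: (-215:Assertion failed) n >= 0 && (depth == CV_32F || depth == CV_32S) in function 'fitEllipseNoDirect'
```

```bash
python3 - <<'E'
from h import *
S=load("scene13")
s=np.array([(95,290),(150,350),(220,400),(300,435),(380,453),(470,455),(560,440),(630,410),(690,360),(718,310),(720,250),(690,200),(640,160),(580,125),(520,103),(430,88)])/10+[390-.45,202-.45]
e=cv2.fitEllipse(np.float32(s));print(e)
th=np.linspace(0,2*np.pi,72)[:,None]
for z in(.283,.287,.291):
    C=np.array([.452,-.276,z])
    q=cv2.fitEllipse(np.float32(proj(S,C+.0845*np.hstack([np.cos(th),np.sin(th),0*th]))));print(z,q,plane(S,*(np.array(e[0])-q[0]+proj(S,C)[0]),z))
E
```

```text
((430.42291259765625, 228.42669677734375), (36.70783996582031, 62.88078689575195), 95.2176284790039)
0.283 ((431.8094177246094, 232.12767028808594), (36.68867492675781, 64.68087768554688), 98.32014465332031) [ 0.46576218 -0.26624081  0.283     ]
0.287 ((431.9961853027344, 230.90731811523438), (36.640724182128906, 64.77301025390625), 98.29269409179688) [ 0.4602888  -0.26801834  0.287     ]
0.291 ((432.1834411621094, 229.68348693847656), (36.592350006103516, 64.86541748046875), 98.26528930664062) [ 0.45481544 -0.26979598  0.291     ]
```

```bash
python3 - <<'E'
from h import *
S=load("scene12");S3=load("scene13")
th=np.linspace(0,2*np.pi,72)[:,None]
for c,C,m in((S,[.4898,.2985,.287],0),(S3,[.454,-.275,.288],1)):
  for ax in([0,0],[2,0],[-2,0],[0,2],[0,-2]):
    R=cv2.Rodrigues(np.radians([-ax[1],ax[0],0.]))[0]  # axis tilts toward +x by ax0, +y by ax1
    q=cv2.fitEllipse(np.float32(proj(c,np.array(C)+.0845*np.hstack([np.cos(th),np.sin(th),0*th])@R.T)));print(m,ax,np.round(q[1],1),round(q[2],1),np.round(q[0],1))
# blue band centroid line
for n,c in(("12",S),("13",S3)):
    h=cv2.cvtColor(c["frame"],cv2.COLOR_RGB2HSV);m=cv2.inRange(h,(100,110,60),(120,255,255));
    x0,y0,x1,y1=(230,150,295,190) if n=="12" else (395,225,466,255)
    for x in range(x0,x1,6):
        r=np.where(m[y0:y1,x])[0]
        if len(r):print(n,x,y0+r.min(),y0+r.max(),end="; ")
E
```

```text
0 [0, 0] [27.6 55.3] 88.4 [262.4 165.6]
0 [2, 0] [26.3 55.4] 89.7 [262.4 165.6]
0 [-2, 0] [29.  55.3] 87.0 [262.4 165.6]
0 [0, 2] [26.6 55.3] 86.5 [262.5 165.6]
0 [0, -2] [28.6 55.4] 90.3 [262.4 165.6]
1 [0, 0] [36.5 64.7] 98.3 [432.  230.1]
1 [2, 0] [34.8 64.7] 99.0 [432.  230.1]
1 [-2, 0] [38.3 64.7] 97.5 [432.  230.1]
1 [0, 2] [36.  64.7] 96.0 [432.  230.1]
1 [0, -2] [37.1 64.7] 100.5 [432.  230.1]
12 236 173 174; 12 242 177 178; 12 248 179 180; 12 254 180 182; 12 260 180 182; 12 266 180 182; 12 272 179 181; 12 278 178 179; 12 284 174 176; 13 401 236 238; 13 407 241 243; 13 413 244 246; 13 419 246 248; 13 425 247 249; 13 431 248 250; 13 437 248 250; 13 443 248 249; 13 449 246 248; 13 455 243 244;
```

```bash
python3 - <<'E'
from h import *
S=load("scene13");g=cv2.cvtColor(S["frame"],cv2.COLOR_RGB2GRAY).astype(np.float32)
cen=np.array([431.5,229.5]);P=[]
for t in np.radians(np.arange(-85,12,4)):
    rs=np.arange(40,12,-.1);v=cv2.remap(g,(cen[0]+rs*np.cos(t)).astype(np.float32)[None],(cen[1]+rs*np.sin(t)).astype(np.float32)[None],1)[0]
    i=np.argmax(v>150);P.append(cen+rs[i]*np.array([np.cos(t),np.sin(t)]))
P=[p for p in P]
s=[(80,265),(79,235),(86,285),(150,350),(220,400),(300,435),(380,453),(470,455),(560,440),(630,410),(690,360),(718,310)]
s=np.array(s)/10+[390-.45,202-.45]
A=np.vstack([P,s]);e=cv2.fitEllipse(np.float32(A));print(e)
im=cv2.resize(S["frame"][202:262,390:470,::-1],None,fx=10,fy=10,interpolation=cv2.INTER_CUBIC)
for p in A:cv2.circle(im,tuple(int(v) for v in (p-[389.55,201.55])*10),4,(0,0,255),1)
cv2.ellipse(im,((e[0][0]-389.55)*10,(e[0][1]-201.55)*10),(e[1][0]*10,e[1][1]*10),e[2],(0,255,0)) if 0 else cv2.ellipse(im,(((e[0][0]-389.55)*10,(e[0][1]-201.55)*10),(e[1][0]*10,e[1][1]*10),e[2]),(0,255,0),1)
cv2.imwrite("pics/q4.png",im)
E
```

```text
((420.6651916503906, 211.87991333007812), (56.070396423339844, 92.97672271728516), 137.78302001953125)
```

View pics/q4.png

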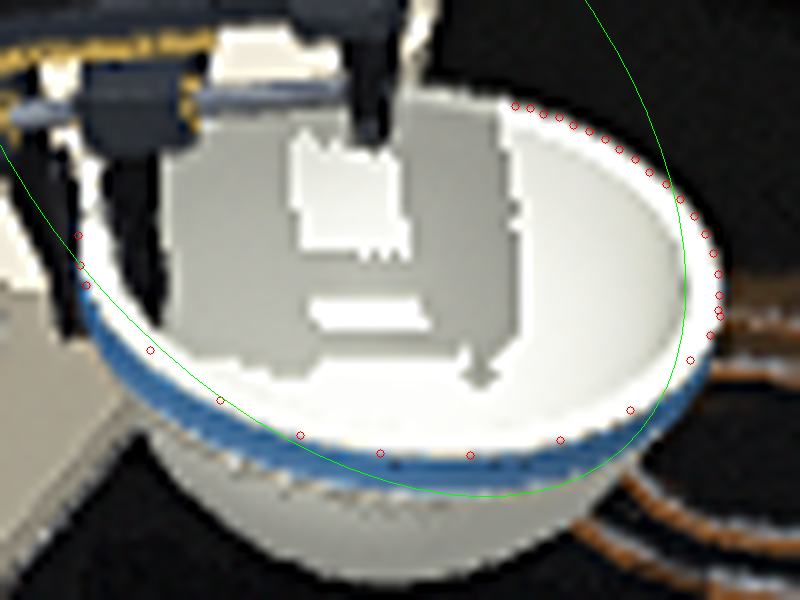

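```bash
python3 -m jog '[[-0.15,-0.23,0.66,0,0,0],[-0.18,-0.43,1.33,0,0,0],[0,-0.55,2.02,0,0,0],[0,-0.73,2.7,0,0,0],[0,-0.73,2.7,0,0,0]]'; python3 -m jog '[[0,-0.37,1.35,0,0,0],[0,-0.29,1.08,0,0,0],[0,-0.22,0.81,0,0,0],[0,-0.15,0.54,0,0,0],[0,-0.07,0.27,0,0,0]]';python3 cap.py 14 top scene wrist;python3 lev.py 14 top scene
```

```text
time_s: 15.93
tcp_pos: [0.4278, -0.2014, 0.1634]
ee_rot: [[0.95, 0.301, 0.084], [0.313, -0.917, -0.249], [0.002, 0.263, -0.965]]
wrist_force: [-0.5, 0.4, -4.8]
gripper_width: 0.112
time_s: 16.35
tcp_pos: [0.427, -0.2018, 0.1211]
ee_rot: [[0.95, 0.302, 0.08], [0.312, -0.917, -0.249], [-0.001, 0.262, -0.965]]
wrist_force: [0.9, 0.1, -5.2]
gripper_width: 0.111
16.5 [ 0.4276 -0.202   0.1223] [  2.5102   9.3318 -44.7796  26.441  -34.5644  83.9322] [-0.0553  0.7709 -4.8211] 0.1099895113246971
[[ 0.9501  0.3009  0.0822]
 [ 0.3119 -0.9168 -0.2493]
 [ 0.0004  0.2625 -0.9649]]
axis [-0.01239896  0.03662682  0.99925209] tilt deg 2.216098123690655 C [ 0.45004886 -0.27044405  0.15433453] r [-0.31164404  0.94941185 -0.03866692]
```

View pics/lev_scene14.png

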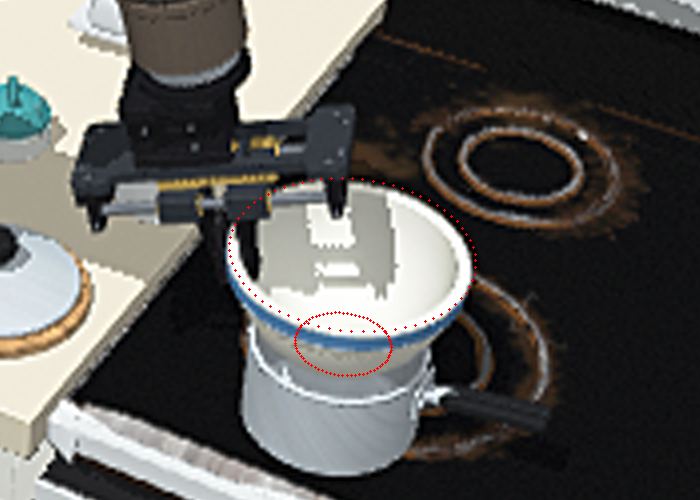

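View pics/lev_top14.png

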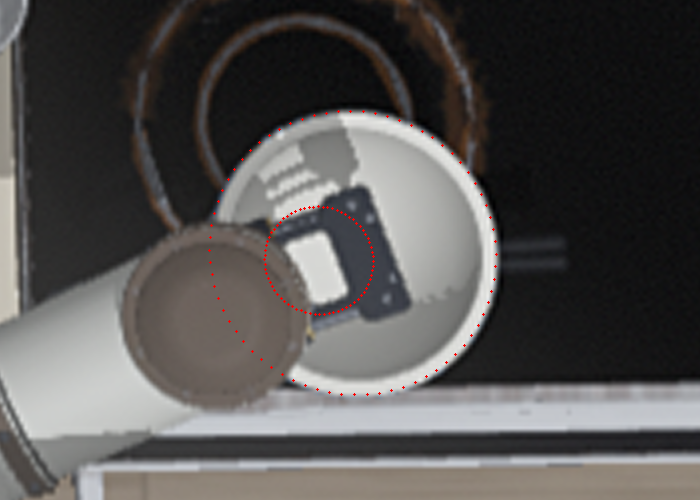

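```bash
cat > fit.py <<'E'
import sys
from h import *
from scipy.optimize import least_squares
T=load("top"+sys.argv[1]);zs=eval(sys.argv[2]);a0,a1=int(sys.argv[3]),int(sys.argv[4])
g=cv2.cvtColor(T["frame"],cv2.COLOR_RGB2GRAY).astype(np.float32)
cen=proj(T,[.450,-.274,zs[0]])[0];P=[]
for t in np.radians(np.arange(a0,a1,4)):
    rs=np.arange(45,25,-.1);v=cv2.remap(g,(cen[0]+rs*np.cos(t)).astype(np.float32)[None],(cen[1]+rs*np.sin(t)).astype(np.float32)[None],1)[0]
    i=np.argmax(v>130);P.append(cen+rs[i]*np.array([np.cos(t),np.sin(t)]))
P=np.array(P);r=np.hypot(*(P-cen).T);print(np.round(r,1))
P=P[abs(r-np.median(r))<2.2]
for z in zs:
    W=np.array([plane(T,*p,z)[:2] for p in P]);f=least_squares(lambda q:np.hypot(*(W-q).T)-.0845,[.45,-.27],loss="soft_l1",f_scale=.001);print(z,f.x,np.sqrt(np.mean(f.fun**2)))
E
python3 fit.py 14 '[.148,.151,.154]' -75 48
```

```text
[34.9 34.8 34.9 34.8 34.7 34.7 34.7 34.6 34.6 34.8 34.8 34.7 34.8 34.9
 34.9 35.  35.1 35.3 35.3 35.5 35.6 35.6 35.8 35.8 36.1 36.  36.1 36.2
 36.3 36.4 36.3]
0.148 [ 0.45011756 -0.27454628] 0.00022542581936129105
0.151 [ 0.44985281 -0.27345203] 0.0001991396029665454
0.154 [ 0.44958828 -0.27235754] 0.00017637204180969107
```

```bash
python3 -m jog '[[0.06,0.08,0.27,0,0,0],[0,-0.06,0.24,0,0,0],[0,-0.06,0.24,0,0,0],[0,-0.06,0.19,0,0,0],[0,0,0,0,0,0]]'; python3 -m jog '[[0,-0.03,0.1,0,0,0],[0,-0.03,0.1,0,0,0],[0,0,0,0,0,0],[0,0,0,0,0,0],[0,0,0,0,0,0]]'; python3 cap.py 15 scene;  python3 -c "
import cv2
a=cv2.imread('pics/scene15.png')[250:330,370:480];cv2.imwrite('pics/q5.png',cv2.resize(a,None,fx=7,fy=7,interpolation=cv2.INTER_CUBIC))"
```

```text
time_s: 16.92
tcp_pos: [0.4279, -0.2034, 0.1123]
ee_rot: [[0.95, 0.3, 0.081], [0.311, -0.917, -0.249], [-0.001, 0.262, -0.965]]
wrist_force: [-0.8, 0.0, -4.6]
gripper_width: 0.105
time_s: 17.33
tcp_pos: [0.4284, -0.2033, 0.1107]
ee_rot: [[0.95, 0.3, 0.082], [0.311, -0.917, -0.249], [0.0, 0.262, -0.965]]
wrist_force: [0.5, 1.2, -4.2]
gripper_width: 0.109
17.3833 [ 0.4284 -0.2033  0.1108] [  2.0281  10.4499 -45.9189  28.0041 -32.4437  82.4969] [ 0.3791 -0.9235 -6.2015] 0.1086513655170187
[[ 0.9503  0.3004  0.0819]
 [ 0.3114 -0.917  -0.2491]
 [ 0.0002  0.2623 -0.965 ]]
```

View pics/q5.png

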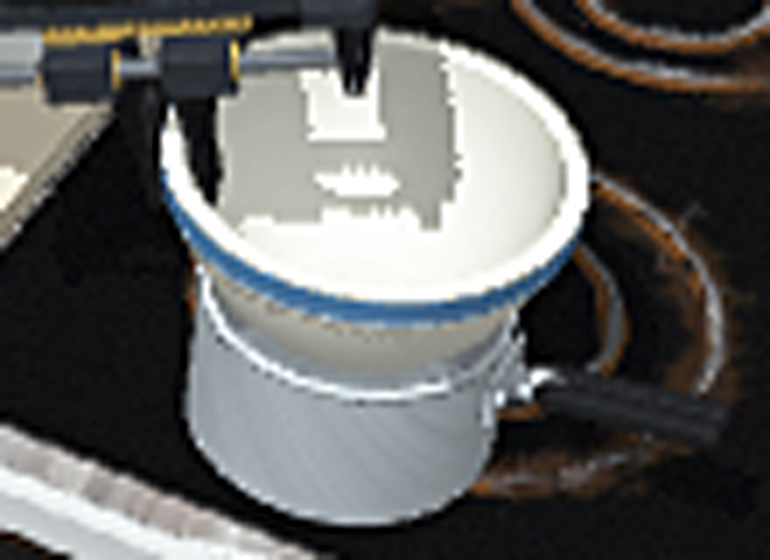

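```bash
for i in 1 2 3; do python3 -m jog '[[0,-0.026,0.097,0,0,0],[0,-0.026,0.097,0,0,0],[0,0,0,0,0,0],[0,0,0,0,0,0],[0,0,0,0,0,0]]' | grep -E "tcp_pos|force"; done
```

```text
tcp_pos: [0.4283, -0.2033, 0.1086]
wrist_force: [0.2, 0.0, -4.5]
tcp_pos: [0.4283, -0.2033, 0.1066]
wrist_force: [-0.6, 0.3, -5.2]
tcp_pos: [0.4283, -0.2033, 0.1046]
wrist_force: [-1.3, -0.3, -5.3]
```

```bash
python3 -m jog '[[0,-0.026,0.097,0,0,0],[0,0,0,0,0,0],[0,0,0,0,0,0],[0,0,0,0,0,0],[0,0,0,0,0,0]]' | grep -E "tcp_pos|force";python3 -m jog '[[0,-0.026,0.097,0,0,0],[0,0,0,0,0,0],[0,0,0,0,0,0],[0,0,0,0,0,0],[0,0,0,0,0,0]]' | grep -E "tcp_pos|force"; python3 -m jog '[[0,-0.026,0.097,0,0,0],[0,0,0,0,0,0],[0,0,0,0,0,0],[0,0,0,0,0,0],[0,0,0,0,0,0]]' | grep -E "tcp_pos|force"
```

```text
tcp_pos: [0.4283, -0.2033, 0.1036]
wrist_force: [-0.0, 0.0, -4.5]
tcp_pos: [0.4283, -0.2033, 0.1026]
wrist_force: [0.2, -0.2, -5.1]
tcp_pos: [0.4283, -0.2033, 0.1016]
wrist_force: [-0.1, 0.4, -3.6]
```

```bash
for i in 1 2; do python3 -m jog '[[0,-0.026,0.097,0,0,0],[0,0,0,0,0,0],[0,0,0,0,0,0],[0,0,0,0,0,0],[0,0,0,0,0,0]]' | grep -E "tcp_pos|force";done;  python3 cap.py 16 scene top wrist;  python3 fit.py 16 '[.130,.133]' -75 48;python3 -c "
import cv2
a=cv2.imread('pics/scene16.png')[250:330,370:480];cv2.imwrite('pics/q6.png',cv2.resize(a,None,fx=7,fy=7,interpolation=cv2.INTER_CUBIC))"
```

```text
tcp_pos: [0.4284, -0.2034, 0.1008]
wrist_force: [1.0, -1.0, -3.7]
tcp_pos: [0.4286, -0.2035, 0.0999]
wrist_force: [0.1, -3.2, -2.0]
20.8667 [ 0.4286 -0.2034  0.0999] [  1.658   11.4389 -47.1797  29.8524 -30.3671  80.7092] [ 0.8068 -3.4656 -0.4522] 0.10710805077104421
[[ 0.9503  0.3004  0.0822]
 [ 0.3114 -0.917  -0.2494]
 [ 0.0005  0.2626 -0.9649]]
[35.  35.  35.1 35.  34.8 34.8 34.9 35.  35.  34.9 34.9 35.  35.  35.
 35.2 35.2 35.3 35.4 35.4 35.4 35.5 35.6 35.7 35.7 35.6 35.8 35.8 35.8
 35.9 35.9 35.9]
0.13 [ 0.45128656 -0.27572435] 0.00022239655827341212
0.133 [ 0.45102316 -0.27464141] 0.00019994883193770626
```

View pics/q6.png

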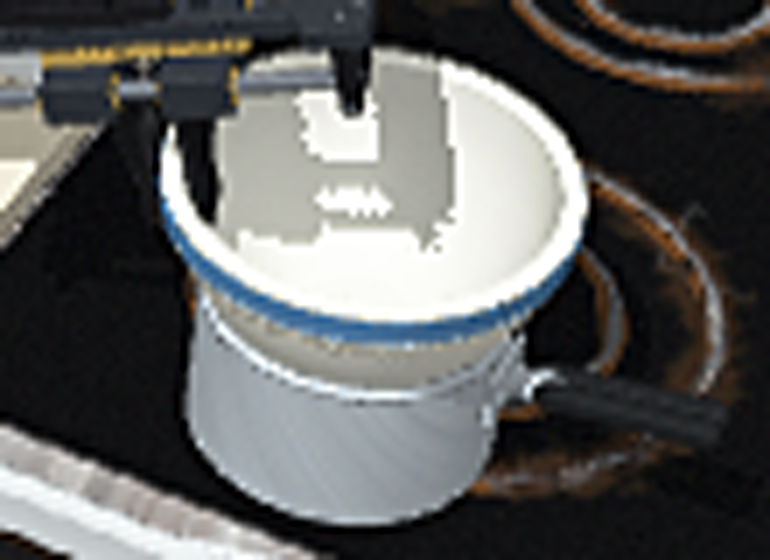

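```bash
python3 -m jog '[[0,0.03,0.12,0.5,0,0],[0,0,0,0.5,0,0],[0,0,0,0,0,0],[0,0,0,0,0,0],[0,0,0,0,0,0]]' | grep -E "tcp_pos|force";python3 -m jog '[[0,-0.013,0.05,0,0,0],[0,0,0,0,0,0],[0,0,0,0,0,0],[0,0,0,0,0,0],[0,0,0,0,0,0]]' | grep -E "tcp_pos|force"; python3 -c "
from station import sense;print(sense()['moment'])"
```

```text
tcp_pos: [0.429, -0.2039, 0.0991]
wrist_force: [-0.7, -0.6, 5.4]
tcp_pos: [0.429, -0.2039, 0.0989]
wrist_force: [-1.9, 0.3, 7.2]
[-0.40481681  0.48201734 -0.2170119 ]
```

```bash
python3 -m jog '[[0,0.01,-0.04,0,0,0],[0,0,0,0,0,0],[0,0,0,0,0,0],[0,0,0,0,0,0],[0,0,0,0,0,0]]' | grep -E "tcp_pos|force"; python3 cap.py 17 top scene wrist; python3 fit.py 17 '[.130,.133]' -75 48; python3 -m jog '[[0,0,0,0,0,0],[0,0,0,0,0,0],[0,0,0,0,0,0],[0,0,0,0,0,0],[0,0,0,0,0,0]]' 1.8;python3 -m jog '[[0,0,0,0,0,0],[0,0,0,0,0,0],[0,0,0,0,0,0],[0,0,0,0,0,0],[0,0,0,0,0,0]]' 4; python3 cap.py 18 top scene wrist; python3 fit.py 18 '[.130,.133]' -75 48
python3 -c "
import cv2,numpy as np
a=cv2.imread('pics/scene17.png')[250:330,370:480];b=cv2.imread('pics/scene18.png')[250:330,370:480];cv2.imwrite('pics/q7.png',cv2.resize(np.hstack([a,b]),None,fx=3.6,fy=3.6,interpolation=cv2.INTER_CUBIC))"
```

```text
tcp_pos: [0.429, -0.2039, 0.099]
wrist_force: [-0.2, -0.6, 5.8]
22.2667 [ 0.429  -0.2038  0.099 ] [  1.3832  11.737  -46.0056  27.2611 -30.8986  83.4335] [-1.1007  0.0334  6.6308] 0.10732863853999147
[[ 0.9501  0.302   0.0776]
 [ 0.3118 -0.921  -0.2334]
 [ 0.001   0.246  -0.9693]]
[35.  35.2 35.1 35.1 35.  35.  35.1 35.1 35.1 35.3 35.2 35.2 35.3 35.3
 35.3 35.4 35.5 35.5 35.7 35.6 35.8 35.7 35.9 35.8 36.  35.8 35.8 36.
 36.  36.  36. ]
0.13 [ 0.45143789 -0.2762306 ] 0.00022583574638801403
0.133 [ 0.45117337 -0.27514622] 0.00021112849222235344
time_s: 22.68
tcp_pos: [0.4283, -0.2037, 0.0981]
ee_rot: [[0.95, 0.302, 0.076], [0.311, -0.921, -0.233], [-0.0, 0.245, -0.97]]
wrist_force: [-0.5, -0.7, -0.3]
gripper_width: 0.204
time_s: 23.1
tcp_pos: [0.4285, -0.2039, 0.0984]
ee_rot: [[0.95, 0.302, 0.076], [0.311, -0.921, -0.233], [0.0, 0.245, -0.969]]
wrist_force: [-0.2, 0.5, 0.1]
gripper_width: 0.437
23.25 [ 0.4285 -0.2039  0.0984] [  1.3685  11.7724 -46.0503  27.2317 -30.8778  83.4345] [ 0.4301  0.1283 -0.1077] 0.4536936782956242
[[ 0.9503  0.3018  0.0764]
 [ 0.3113 -0.9213 -0.2331]
 [ 0.0001  0.2453 -0.9695]]
[35.  35.2 35.1 35.1 35.  35.  35.1 35.1 35.1 35.3 35.3 35.3 35.4 35.4
 35.3 35.5 35.5 35.5 35.7 35.6 35.8 35.7 35.9 35.8 36.  35.9 35.9 36.
 36.  36.  36. ]
0.13 [ 0.45144604 -0.27630577] 0.00022180657958428097
0.133 [ 0.45118232 -0.27522006] 0.00021035809802469107
```

View pics/q7.png

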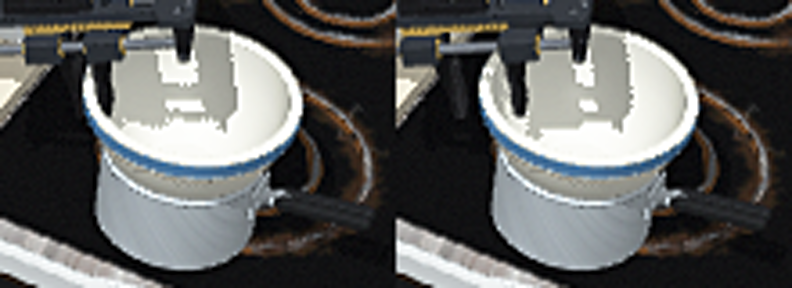

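View pics/wrist18.png

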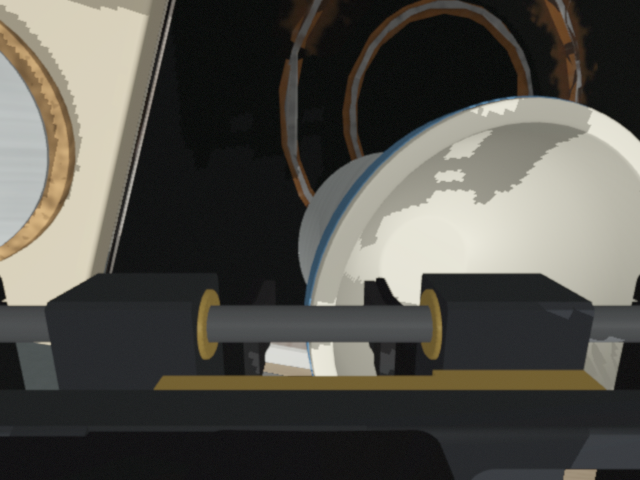

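```bash
python3 -m jog '[[0,0,-0.7,0,0,0],[0,0,-1.5,0,0,0],[0,0,-3,0,0,0],[0,0,-3.5,0,0,0],[0,0,-3.5,0,0,0]]'; python3 -m jog '[[0,-3.5,-1,0,0,0],[0,-3.5,-1,0,0,0],[0,-3.5,-1,0,0,0],[0,-3.5,-1,0,0,0],[0,-3.5,-1,0,0,0]]'; python3 -m jog '[[0,-3.5,0,0,0,0],[0,-3.5,0,0,0,0],[0,-3,0,0,0,0],[0,0,0,0,0,0],[0,0,0,0,0,0]]'; python3 cap.py 19 top scene wrist; python3 fit.py 19 '[.130,.133]' -100 48
python3 -c "
import cv2,numpy as np
a=cv2.imread('pics/scene19.png')[245:335,360:480];b=cv2.imread('pics/top19.png')[225:315,430:550];cv2.imwrite('pics/q8.png',cv2.resize(np.vstack([a,b]),None,fx=3.3,fy=3.3,interpolation=cv2.INTER_CUBIC))
b=cv2.imread('pics/top19.png')[220:310,440:540];cv2.imwrite('pics/q9.png',cv2.resize(b,None,fx=6,fy=6,interpolation=cv2.INTER_CUBIC))"
```

```text
time_s: 23.67
tcp_pos: [0.4184, -0.1748, 0.2181]
ee_rot: [[0.95, 0.302, 0.075], [0.311, -0.921, -0.232], [-0.001, 0.244, -0.97]]
wrist_force: [1.3, -0.5, -0.4]
gripper_width: 0.459
time_s: 24.08
tcp_pos: [0.3614, -0.0013, 0.223]
ee_rot: [[0.95, 0.301, 0.077], [0.311, -0.922, -0.232], [0.001, 0.244, -0.97]]
wrist_force: [1.6, -0.7, -0.3]
gripper_width: 0.459
time_s: 24.5
tcp_pos: [0.3319, 0.0908, 0.1979]
ee_rot: [[0.949, 0.306, 0.077], [0.315, -0.92, -0.233], [-0.0, 0.245, -0.97]]
wrist_force: [1.3, -0.0, -0.7]
gripper_width: 0.457
24.65 [0.3323 0.089  0.198 ] [ 53.9975  -4.5618 -42.1395  13.0526 -61.4801  46.9262] [ 0.3113 -0.2907  0.187 ] 0.46094467195517785
[[ 0.9506  0.301   0.0761]
 [ 0.3105 -0.9216 -0.2328]
 [ 0.0001  0.2449 -0.9695]]
[35.3 35.2 35.2 35.2 35.2 35.3 35.  35.2 35.1 35.2 35.1 35.1 35.2 35.1
 35.1 35.3 35.3 35.3 35.3 35.4 35.3 35.5 35.5 35.6 35.7 35.7 35.8 35.7
 35.9 35.9 36.1 35.9 36.  36.  36.  36.1 36. ]
0.13 [ 0.45152706 -0.27639656] 0.00021036784131412333
0.133 [ 0.45121096 -0.27531966] 0.00019213352731933093
```

View pics/q8.png

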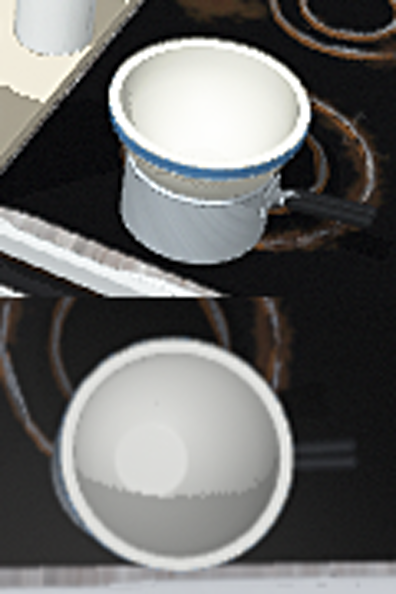

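View pics/q9.png

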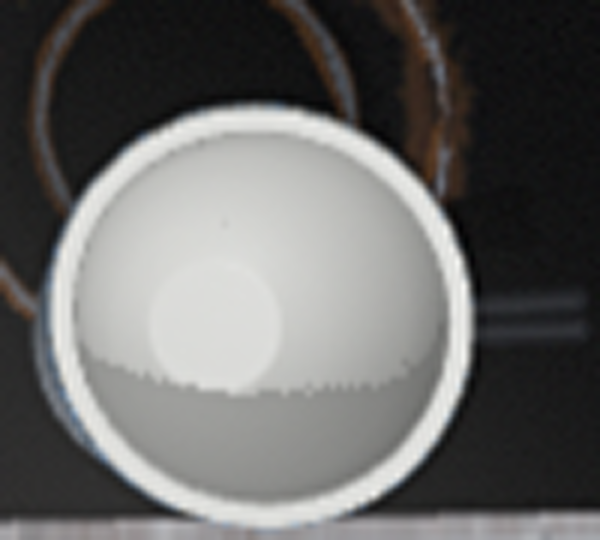

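View pics/scene19.png

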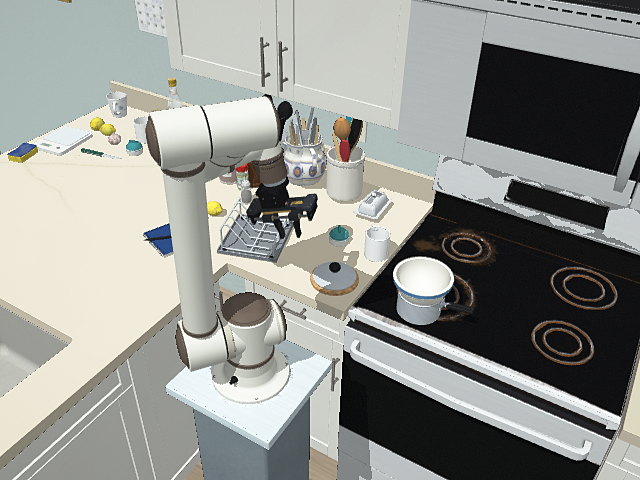

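```bash
python3 - <<'E'
from h import *
from scipy.optimize import least_squares
T=load("top19");z=.133
f=lambda x,y:(440+x/6-.42,220+y/6-.42)
g=cv2.cvtColor(T["frame"],cv2.COLOR_RGB2GRAY).astype(np.float32)
a=plane(T,*f(260.5,314.5),z)
for zf in(.057,.055):
    b=plane(T,*f(216,325),zf);d=(a-b);print(a,b,np.degrees(d[:2]/d[2]))
# predicted level rim/floor
print(proj(T,[a,[a[0],a[1],.056]]))
# pan: handle / shift since start
for n in("top0","top19","top5"):
    t=load(n);h=cv2.cvtColor(t["frame"],cv2.COLOR_RGB2GRAY)
    m=h[255:290,505:545]; c=np.where(m>45); print(n,c[0].mean()+255,c[1].mean()+505,c[1].max()+505,len(c[0]))
# lid
h=load("scene19")["frame"]
E
python3 -c "
import cv2,numpy as np
a=cv2.imread('pics/scene19.png')[245:305,300:370];b=cv2.imread('pics/top19.png')[240:325,320:420];cv2.imwrite('pics/q10.png',np.vstack([cv2.resize(a,(500,300),interpolation=2),cv2.resize(b,(500,300),interpolation=2)]))"
```

```text
[ 0.45112488 -0.27445152  0.133     ] [ 0.45235835 -0.27738531  0.057     ] [-0.9299078   2.21176221]
[ 0.45112488 -0.27445152  0.133     ] [ 0.45249554 -0.27794049  0.055     ] [-1.0068402   2.56286357]
[[482.99666667 271.99666667]
 [474.34831038 274.27404878]]
top0 270.8943089430894 515.2276422764228 536 123
top19 272.3366733466934 512.5150300601202 536 499
top5 270.5566037735849 514.4905660377359 535 106
```

View pics/q10.png

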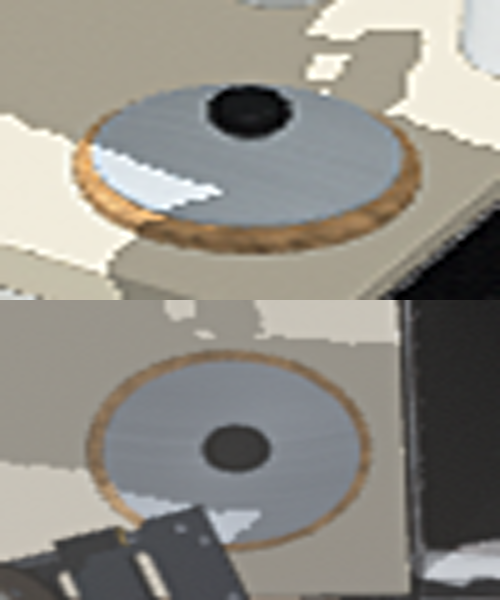

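```bash
python3 - <<'E'
from h import *
S=load("scene19");g=cv2.cvtColor(S["frame"],cv2.COLOR_RGB2GRAY).astype(np.float32)
cen=proj(S,[.4512,-.2748,.133])[0];print(cen);P=[]
for t in np.radians(np.arange(-175,6,4)):
    rs=np.arange(14,40,.1);v=cv2.remap(g,(cen[0]+rs*np.cos(t)).astype(np.float32)[None],(cen[1]+rs*np.sin(t)).astype(np.float32)[None],1)[0]
    # first drop below 120 outward
    i=np.argmax(v<120);P.append(cen+rs[i]*np.array([np.cos(t),np.sin(t)]))
P=np.array(P);print(np.round(np.hypot(*(P-cen).T),1))
e=cv2.fitEllipseDirect(np.float32(P));print(e)
th=np.linspace(0,2*np.pi,72)[:,None]
from scipy.optimize import least_squares
for ax in([0,0],[-1,2.3],[2,0],[0,2],[0,-2]):
    R=cv2.Rodrigues(np.radians([-ax[1],ax[0],0.]))[0]
    q=cv2.fitEllipse(np.float32(proj(S,np.array([.4512,-.2748,.133])+.0845*np.hstack([np.cos(th),np.sin(th),0*th])@R.T)));print(ax,np.round(q[1],2),round(q[2],1),np.round(q[0],1))
im=cv2.resize(S["frame"][240:320,370:480,::-1],None,fx=7,fy=7,interpolation=cv2.INTER_CUBIC)
o=np.array([369.57,239.57])
cv2.ellipse(im,(tuple((np.array(e[0])-o)*7),tuple(np.array(e[1])*7),e[2]),(0,255,0),1)
for p in P:cv2.circle(im,tuple(((p-o)*7).astype(int)),3,(0,0,255),1)
cv2.imwrite("pics/q11.png",im)
E
```

```text
[424.51728474 274.75597078]
[32.2 31.7 31.3 30.7 30.  29.1 28.  27.  26.  25.1 24.1 23.1 22.4 21.8
 21.  20.5 19.9 19.6 19.3 18.9 18.6 18.5 18.4 18.1 18.2 18.4 18.4 18.4
 18.8 19.1 19.3 20.  20.2 20.7 21.4 21.9 22.6 23.4 24.2 25.  25.9 26.6
 27.5 28.2 29.  29.3]
((423.1094665527344, 276.01800537109375), (39.456871032714844, 61.59292221069336), 97.63581848144531)
[0, 0] [38.21 61.41] 99.4 [424.7 275.5]
[-1, 2.3] [38.4  61.38] 96.2 [424.7 275.5]
[2, 0] [36.63 61.41] 100.1 [424.7 275.5]
[0, 2] [37.7  61.39] 97.0 [424.7 275.5]
[0, -2] [38.68 61.42] 101.8 [424.6 275.5]
```

View pics/q11.png

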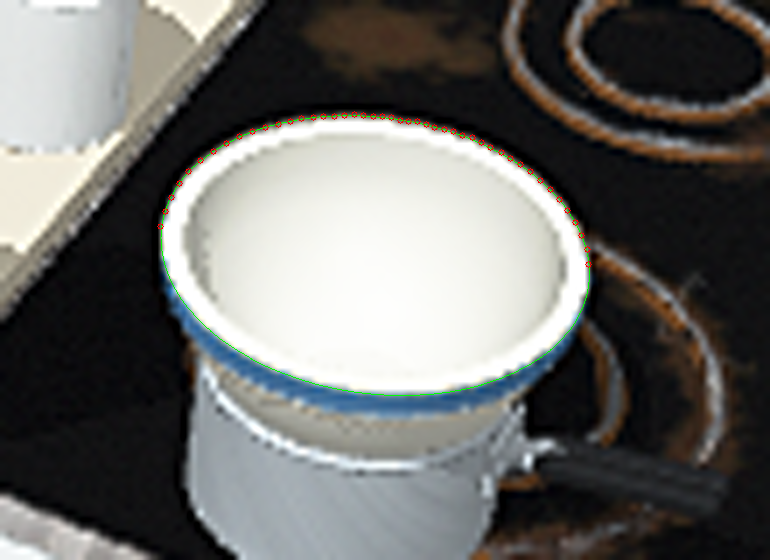

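```bash
python3 -c "
from station import *
print(sense()['time_s'],sense()['wrist_force']);print(finish_job())"
```

```text
24.65 [ 0.31133052 -0.29068979  0.18699273]
the job is handed in; nothing more can be done
None
```

The double boiler is set up. The lid lies knob up on the cork trivet, and the basin sits in the saucepan's mouth. I handed the job in at 24.65 s of the 56 s allowed; it reports no verdict.

**What I did:** I lifted the lid straight up by its knob and set it on the trivet until it bore on the cork. I then took the basin by its top rim, lifted it clear of the rack and levelled it. I lowered it in 1–2 mm steps until the force showed the pan taking its weight, then let go and backed away. The top camera showed no movement of the basin on release.

**What the last checks showed:**
- **Lid:** it looks level and centred on the trivet in both the top and scene pictures. I judged this by eye and did not measure it at the end.
- **Basin position:** its rim centre was measured at (0.451, -0.275) m against (0.451, -0.275) m for the pan's mouth. Allowing for the tilt below, its middle is about 1.5 mm off centre, against a limit of 6 mm. I did not measure its seated height separately.
- **Basin tilt:** it is not perfectly level. The two cameras put the tilt at about 2.5° (top) and 2.2° (scene), roughly 0.04 rad against the 0.09 limit. They agree on the size but differ by about 1° along each axis. I left it rather than risk nudging it.
- **Saucepan and bystanders:** the saucepan's handle is within a pixel or two of where it started, and the bystanders I could see look undisturbed. The tin was out of view behind the arm in the final picture.
- **Robot:** the gripper was well clear, with no load on the wrist.

**Camera disagreement:** the top and scene calibrations differ by up to 4 mm when triangulated, and by 7 to 9 mm on single planes. I centred the basin using the top camera only.

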